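# Refill the wash-block caddy and put away the empty cases

## Robot

A 6-joint arm with a two-finger parallel gripper is mounted at the origin on the work surface. World frame = base frame: x ahead of the robot, y to its left, z up, the work surface at z = 0. Lengths are in m, angles in rad, forces in N, time in s.
With the tool pointing down it reaches from about 0.375 to 0.9 m from the base axis. Payload 3.1 kg.
Tool frame: the origin (TCP) lies at the very end of the fingers, on their centre line; the grasp point (between the pads) lies 19 mm behind it (tcp_to_grasp is the distance from the TCP to the grasp point, in m); z points along the fingers, y is the direction in which the jaws open and shut (so a half turn about z gives the same grasp; the last joint's range is limited). The gripper opens to 85 mm and grips with 20 to 120 N. Pads are 22 mm wide; open, the fingers measure 114 mm over their backs; the gripper's body (76 mm by 85 mm) begins 54 mm behind the grasp point. The pads swing forward as they close: fully open they stand 13 mm farther back than shut.
Start: joints at [-1.405, 0.527, 1.433, -0, 1.181, -0.178], TCP at [0.211, -0.588, 0.231] pointing down, gripper open.
Joint ranges: [-3.08, 3.08], [-0.75, 2.2], [0.22, 2.44], [-1.43, 4.57], [0, 2.65], [-2.85, 2.85]. Speed limits (rad/s): [2.79, 2.79, 3.14, 3.14, 3.14, 3.14].

## Interface

Orientations are given as a unit quaternion [x, y, z, w].
In Python, from station import sense, snapshot, camera_info, sign_off, tcp_to_grasp gives the robot as it stands.
- The arm moves only by the shell command python3 -m inch 'ROWS' [FORCE]. ROWS is JSON, a list of rows, each a list of 3 entries, a list of its own where there are three numbers: the closure, from -1 (fully open) to 1 (shut), so that 0 is half open, then the shift along the tool's x, y, z normalised to -1 to 1, where 1 is 10 cm, then the turn, a rotation vector about the tool's x, y, z normalised to -1 to 1, where 1 is 360 degrees. In form: [[jaw, [dx, dy, dz], [ax, ay, az]], ...]. A call has 1 to 20 rows; each row is the pose to reach, as a shift and turn from the pose commanded when the call began, along the tool's axes at that moment, turning the shorter way round; what a row does not reach only later rows make up. A row lasts 1/10 s, in which the tool goes at most 50 mm and 8.59 degrees, less where a joint would pass 70% of its speed; a pose out of reach is approached as far as the arm can. A call with a number of a shift or a turn outside -1 to 1 is refused whole. A call with a gripper value outside its range is refused whole. The fingers move at their own pace and stop on an object; FORCE is the grip in N (left out, the last holds). Time passes only in rows, so rows that repeat a pose let the fingers close. It gives the time, the measured TCP pose, the force and the opening at its end, in the units of the state.
- sense(): the state, without advancing time (a new reading comes with each control period).
- snapshot(name): name is "scene" or "side" or "wrist"; returns (picture, depth): 400x640x3 uint8, blue, green, red; 400x640 float32, m along the optical axis (not along the pixel's ray), 0 where there is no reading.
- camera_info(name): a dict with "K" (3x3 intrinsics, pixels), "origin" and "orientation" of the camera in the world. Camera axes: x right, y down, z forward; pixel columns grow to the right and rows downward; lengths in m; the calibration is good to about 2 mm. A picture is of the moment at which its call begins: read the wrist's pose just before it. camera_info takes no time and is no camera call; for the wrist camera it gives the pose at the moment of the call.
- sign_off(): hands the job in, once; it reports no verdict.
The state is a dict: "t": time; "q": joint angles; "qd": joint speeds; "tau": joint torques, N m; "tcp_pos": TCP position; "tool_rot": TCP orientation; "force": force on the tool from outside, world axes, zero at the start; "ft_torque": the same for the moment, N m; "finger_gap": opening from 0.0 (shut) to 1.0 (fully open).
Only numpy, scipy, OpenCV 4.12 (cv2) and the standard library are available. Lean on these libraries where they do the work, as an engineer would, in place of code of your own. Each camera call takes 0.05 s, during which the arm holds its last target.

## Task

Slide the see-through pale-blue shutter of the grey caddy fully open, put exactly three of the blue-and-white wash blocks down inside its well so that none stands above the rim, then slide the shutter back until its orange pointer is on the green mark. Stack all the flat orange refill cases, however many there are, flat in one square pile on the cork panel of the black pad, lined up with it. Leave the spare block on the worktop and do not disturb the other things.

Things in the scene. Friction and masses are not known exactly. Their poses are not given: they have to be found in the camera images.
- caddy: Grey block-shaped dosing caddy fixed to the top, 142 mm (its x) by 316 mm (its y), rim and deck 50 mm high; the +y half is an open well, the -y half a solid deck on which the open shutter parks. Origin: centre of its underside. Along its +x (far) side runs a white scale rail, 36 mm wide, its top 50 mm high, out to x = +107 mm.
- well (a point): Centre of the well's floor, 8 mm above the worktop, axes as the caddy. The well inside is 130 mm (x) by about 150 mm (y) and 42 mm deep: three blocks lie in it side by side, long sides along x, 48 mm apart (at y = -48, 0 and +48 mm), with room for fingers at their ends.
- shutter (a joint): Opening of the shutter in m: 0 = covers the well, 0.155 = fully open, parked over the deck; grows as it slides towards the caddy's -y. It stays where it is left (about 2 N of friction). The shutter is a see-through pale-blue plate 140 x 158 x 5 mm, top 56.5 mm above the worktop.
- grip_top (a point): Centre of the top of the shutter's black grip, 92.5 mm above the worktop. The grip is 26 mm (caddy x) by 24 mm (caddy y, along the track) and rises 36 mm from the middle of the plate.
- pointer (a point): Tip of the orange pointer on the shutter's far (+x) edge, level with the middle of the grip along the track; it moves with the shutter along the scale rail.
- mark: Green mark on the scale rail, 14 mm wide along the track, 20 mm across it and 6 mm high, origin at the middle of its underside, axes as the caddy. The pointer is on the mark when its y in the mark's frame is near 0 (within half the mark's width, 7 mm). It is at a different place along the track each time, and fixed during the job.
- pad: Black pad fixed to the top, 136 mm (its x) by 82 mm (its y) and 4 mm thick, with a cork panel the size of a case (112 x 58 mm, long side along x) at its centre. Origin: centre of its underside.
- block0: Blue wash block with a white band, 64 mm (x) by 40 mm (y) by 32 mm high, about 110 g; origin at the centre of its underside. All four are alike: any three will do.
- block1: Blue wash block with a white band, 64 mm (x) by 40 mm (y) by 32 mm high, about 110 g; origin at the centre of its underside. All four are alike: any three will do.
- block2: Blue wash block with a white band, 64 mm (x) by 40 mm (y) by 32 mm high, about 110 g; origin at the centre of its underside. All four are alike: any three will do.
- block3: Blue wash block with a white band, 64 mm (x) by 40 mm (y) by 32 mm high, about 110 g; origin at the centre of its underside. All four are alike: any three will do.
- case0: Flat orange refill case, closed and rigid, 110 mm (x) by 56 mm (y) by 20 mm high, about 90 g; origin at the centre of its underside. Two to four cases are there; None when absent.
- case1: Flat orange refill case, closed and rigid, 110 mm (x) by 56 mm (y) by 20 mm high, about 90 g; origin at the centre of its underside. Two to four cases are there; None when absent.
- case2: Flat orange refill case, closed and rigid, 110 mm (x) by 56 mm (y) by 20 mm high, about 90 g; origin at the centre of its underside. Two to four cases are there; None when absent.
- case3: Flat orange refill case, closed and rigid, 110 mm (x) by 56 mm (y) by 20 mm high, about 90 g; origin at the centre of its underside. Two to four cases are there; None when absent.
- brush: Bystander, not to be disturbed: a wooden-handled scrubbing brush lying on the top.
- peg_jar: Bystander, not to be disturbed: a glass jar 64 mm across, 100 mm tall.
- soap_dish: Bystander, not to be disturbed: a white dish 100 mm across, 20 mm high.
- scraper: Bystander, not to be disturbed: a spatula-like scraper lying flat.
- softener: Bystander, not to be disturbed: a lilac bottle 72 mm across, 190 mm tall.
- mug: Bystander, not to be disturbed: a blue mug 80 mm across, 90 mm tall.
There are look-alikes about, which are no part of the job. Leave any pink, red or turquoise look-alike of the block1 alone.

How it is judged:
On the way, in this order (a step that is already met when the one before it is completed fails the run):
1. the shutter is slid fully open (to within 10 mm) (value of joint shutter above 0.145 m), for 0.2 s.
2. exactly three blocks lie down in the well, the other one on the worktop (((horizontal distance between each of block0, block1, block2 and well below 0.085 m and z of each of block0, block1, block2 in the frame of well below 0.026 m and horizontal distance between block3 and well above 0.09 m and height (world z) of block3 below 0.04 m) or (horizontal distance between each of block0, block1, block3 and well below 0.085 m and z of each of block0, block1, block3 in the frame of well below 0.026 m and horizontal distance between block2 and well above 0.09 m and height (world z) of block2 below 0.04 m) or (horizontal distance between each of block0, block2, block3 and well below 0.085 m and z of each of block0, block2, block3 in the frame of well below 0.026 m and horizontal distance between block1 and well above 0.09 m and height (world z) of block1 below 0.04 m) or (horizontal distance between block0 and well above 0.09 m and height (world z) of block0 below 0.04 m and horizontal distance between each of block1, block2, block3 and well below 0.085 m and z of each of block1, block2, block3 in the frame of well below 0.026 m))), for 0.3 s.
3. the shutter's pointer is on the green mark (within 7 mm) (y of pointer in the frame of mark between -0.007 and 0.007 m and velocity of joint shutter between -0.01 and 0.01 m/s), for 0.3 s.
At the end, for the whole second after the job is handed in: Exactly three blocks down in the well below the rim, the fourth on the worktop; pointer within 7 mm of the green mark's middle; all cases flat in one pile, each within 10 mm (x and y) of the pad's centre and 0.15 rad of its direction; all at rest (all of step 3 and ((horizontal distance between each of block0, block1, block2 and well below 0.085 m and z of each of block0, block1, block2 in the frame of well below 0.026 m and horizontal distance between block3 and well above 0.09 m and height (world z) of block3 below 0.04 m) or (horizontal distance between each of block0, block1, block3 and well below 0.085 m and z of each of block0, block1, block3 in the frame of well below 0.026 m and horizontal distance between block2 and well above 0.09 m and height (world z) of block2 below 0.04 m) or (horizontal distance between each of block0, block2, block3 and well below 0.085 m and z of each of block0, block2, block3 in the frame of well below 0.026 m and horizontal distance between block1 and well above 0.09 m and height (world z) of block1 below 0.04 m) or (horizontal distance between block0 and well above 0.09 m and height (world z) of block0 below 0.04 m and horizontal distance between each of block1, block2, block3 and well below 0.085 m and z of each of block1, block2, block3 in the frame of well below 0.026 m)) and x of case0 in the frame of pad between -0.01 and 0.01 m and y of case0 in the frame of pad between -0.01 and 0.01 m and angle between the x axis of each of case0, case1, case2, case3 and the x axis of pad, either way round below 0.15 rad and angle between each of case0, case1, case2, case3's own z axis and vertical below 0.08 rad and linear speed of each of case0, case1, case2, case3, block0, block1, block2, block3 below 0.02 m/s and x of case1 in the frame of pad between -0.01 and 0.01 m and y of case1 in the frame of pad between -0.01 and 0.01 m and x of case2 in the frame of pad between -0.01 and 0.01 m and y of case2 in the frame of pad between -0.01 and 0.01 m and x of case3 in the frame of pad between -0.01 and 0.01 m and y of case3 in the frame of pad between -0.01 and 0.01 m); the robot touches nothing.
It fails at once if a bystander is moved by more than 40 mm or knocked over (distance of any of brush, peg_jar, soap_dish, scraper, softener, mug from where it was at the start of the episode above 0.04 m or angle between any of peg_jar, soap_dish, softener, mug's own z axis and vertical above 0.5 rad).
Of case0, case1, case2, case3 only 2 to 4 are there at a start; the rules pass over those that are not, and their reading is None.
At some moment in a run one of block0, block1, block2, block3 may be knocked a few centimetres aside while the robot is not near it.
Once in a run the grip may slacken for a moment while it holds something.
It also fails if it takes over 208 s, if anything falls off the work surface, if the arm or the gripper's body presses on something with over 40 N, if the wrist force passes 120 N, or if a joint passes its speed limit or range.

## Working session

There is one attempt and no reset: what is moved stays moved. The work goes in short steps, Python scripts to look and compute and a shell command to move; the robot and the scene stay as the last step left them, time stands still between calls to the robot, and variables do not carry over. Pictures are saved under pics/ and viewed, and the job is handed in when it is done.

```bash
ls; mkdir -p pics; cat > h.py <<'E'
import numpy as np, cv2
from station import sense, snapshot, camera_info, tcp_to_grasp
from scipy.spatial.transform import Rotation as R
def info(n):
    c=camera_info(n); K=np.array(c["K"]); o=np.array(c["origin"]); q=np.array(c["orientation"])
    M=R.from_quat(q).as_matrix() if q.size==4 else q.reshape(3,3)
    return K,o,M
def shot(n,name):
    c=info(n); p,d=snapshot(n); cv2.imwrite(f'pics/{name}.png',p); np.savez(f'pics/{name}.npz',p=p,d=d,K=c[0],o=c[1],M=c[2]); return p,d,c
def load(name):
    z=np.load(f'pics/{name}.npz'); return z['p'],z['d'],(z['K'],z['o'],z['M'])
def ray(c,uv,z):
    K,o,M=c; uv=np.atleast_2d(np.asarray(uv,float))
    r=np.c_[(uv[:,0]-K[0,2])/K[0,0],(uv[:,1]-K[1,2])/K[1,1],np.ones(len(uv))]@M.T
    return o+r*((z-o[2])/r[:,2])[:,None]
def cloud(d,c):
    K,o,M=c; v,u=np.mgrid[0:d.shape[0],0:d.shape[1]]
    P=np.stack([(u-K[0,2])/K[0,0]*d,(v-K[1,2])/K[1,1]*d,d],-1)
    return P@M.T+o
def proj(c,P):
    K,o,M=c; q=(np.atleast_2d(P)-o)@M; q=q@K.T; return q[:,:2]/q[:,2:]
E
python3 - <<'E'
from h import *
s=sense(); print(s); print(tcp_to_grasp if not callable(tcp_to_grasp) else tcp_to_grasp())
for n in("scene","side","wrist"):
    p,d,c=shot(n,n+"0"); print(n,c[0].tolist(),c[1],c[2][:,2])
E
```

```text
pics
{'t': 0.0, 'q': array([-1.40549014e+00,  5.28480183e-01,  1.43393484e+00,  2.36871368e-06,
        1.18136338e+00, -1.78497966e-01]), 'qd': array([-6.61644722e-05, -8.62798493e-04, -7.53153215e-04,  1.00604289e-04,
        1.02752112e-03,  5.63998420e-04]), 'tau': array([ 1.36314553e-03, -4.42348945e+01, -1.78025991e+01, -1.12613106e-04,
        8.48135969e-03, -7.81912263e-06]), 'tcp_pos': array([ 0.21057797, -0.58768862,  0.23031465]), 'tool_rot': array([ 9.85260675e-01,  1.71056155e-01,  8.30358029e-06, -1.09284249e-03]), 'force': array([ 0.34000836, -0.25311439,  0.11809438]), 'ft_torque': array([ 0.02752499,  0.04144624, -0.02603992]), 'finger_gap': 1.0029741279872222}
0.0187
scene [[479.96350893323387, 0.0, 322.3359868378001], [0.0, 479.96350893323387, 196.51725806071627], [0.0, 0.0, 1.0]] [ 1.42535609 -0.39516937  1.12683717] [-0.61769335  0.30535492 -0.72471601]
side [[434.374609825033, 0.0, 321.27318047856915], [0.0, 434.374609825033, 199.85589768504332], [0.0, 0.0, 1.0]] [0.03523686 1.04196617 0.83795537] [ 0.36982948 -0.7441741  -0.55626529]
wrist [[317.1483355957115, 0.0, 318.90358005559114], [0.0, 317.1483355957115, 203.7508740578669], [0.0, 0.0, 1.0]] [ 0.27704861 -0.56413472  0.372258  ] [-0.26235888 -0.09212526 -0.96056273]
```

View pics/scene0.png

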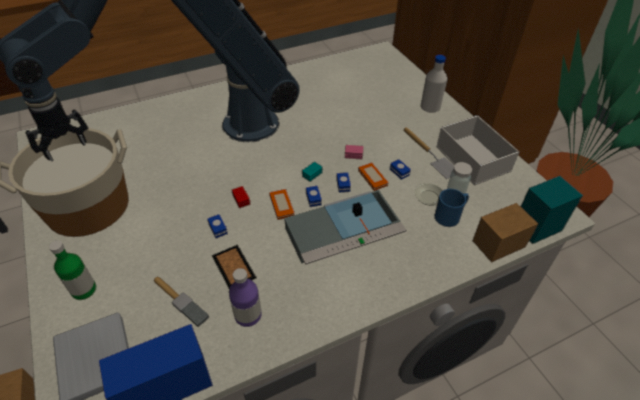

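View pics/side0.png

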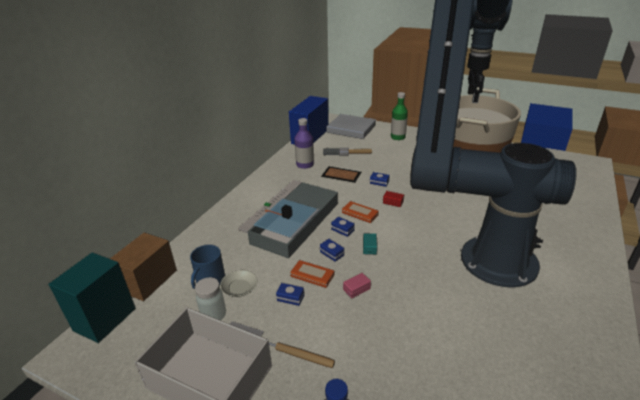

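View pics/wrist0.png

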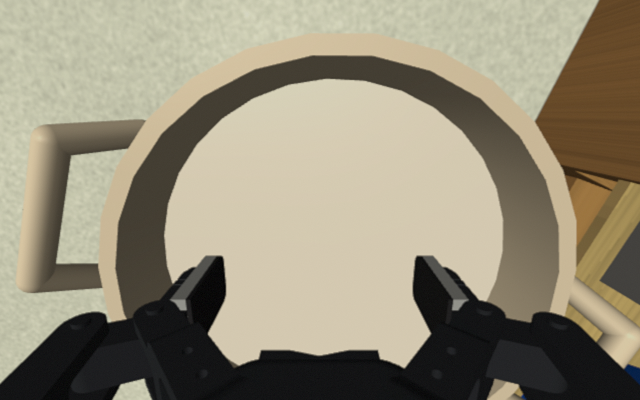

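The scene view shows four blue blocks at about (217,225), (314,194), (344,181) and (400,168). Two orange cases are at (282,203) and (373,175). The caddy is around (345,225), its shutter is closed and its grip is at (357,209). The pad is at (234,267), with red, turquoise and pink look-alikes nearby. Next I'll measure these.

```bash
cat >> h.py <<'E'
def comps(mask,mn=15):
    n,l,s,ce=cv2.connectedComponentsWithStats(mask.astype(np.uint8))
    return [(l==i) for i in range(1,n) if s[i,4]>=mn]
def masks(p):
    hsv=cv2.cvtColor(p,cv2.COLOR_BGR2HSV).astype(int); H,S,V=hsv[...,0],hsv[...,1],hsv[...,2]
    return dict(blue=(H>105)&(H<128)&(S>150)&(V>50), orange=(H>3)&(H<16)&(S>170)&(V>110), green=(H>50)&(H<85)&(S>110)&(V>50),
      dark=(V<40))
def rectfit(xy):
    (c,wh,a)=cv2.minAreaRect(xy.astype(np.float32)); w,h=wh
    if w<h: w,h=h,w; a+=90
    a=(a+90)%180-90
    return np.array(c),w,h,a
E
python3 - <<'E'
from h import *
for n in("scene0","side0"):
    p,d,c=load(n); P=cloud(d,c); m=masks(p)
    for k in("blue","orange","green"):
        for cm in comps(cv2.morphologyEx(m[k].astype(np.uint8),cv2.MORPH_CLOSE,np.ones((5,5))),10):
            Q=P[cm]; Q=Q[(Q[:,2]>-.02)]
            if len(Q)<8: continue
            u=np.argwhere(cm).mean(0)[::-1]
            zt=np.percentile(Q[:,2],90)
            T=Q[Q[:,2]>zt-.008]
            r=rectfit(T[:,:2])
            print(n,k,u.round(),len(Q),'ztop %.3f'%zt,r[0].round(3),'%.3f %.3f ang %.0f'%r[1:])
E
```

```text
scene0 blue [440.  58.] 59 ztop 0.219 [0.201 0.679] 0.039 0.031 ang -22
scene0 blue [400. 168.] 104 ztop 0.033 [0.947 0.005] 1.245 0.056 ang -37
scene0 blue [343. 181.] 109 ztop 0.032 [0.45  0.161] 0.062 0.035 ang -19
scene0 blue [313. 195.] 121 ztop 0.032 [ 0.935 -0.16 ] 1.087 0.038 ang -24
scene0 blue [216. 225.] 147 ztop 0.032 [ 0.925 -0.32 ] 1.010 0.039 ang -6
scene0 blue [156. 369.] 5804 ztop 0.150 [ 1.122 -0.508] 0.615 0.199 ang 3
scene0 orange [373. 176.] 195 ztop 0.020 [ 0.932 -0.03 ] 1.224 0.093 ang -32
scene0 orange [281. 203.] 236 ztop 0.020 [ 0.446 -0.055] 0.108 0.051 ang -8
scene0 green [626.  69.] 2613 ztop 0.328 [0.908 0.548] 2.148 0.128 ang -58
scene0 green [591.  97.] 368 ztop 0.186 [0.97  0.363] 1.768 0.016 ang -60
scene0 green [361. 240.] 19 ztop 0.055 [0.711 0.083] 0.018 0.011 ang -12
scene0 green [ 68. 266.] 619 ztop 0.158 [ 0.967 -0.534] 0.958 0.028 ang 15
scene0 green [ 88. 293.] 70 ztop 0.021 [ 0.528 -0.645] 0.046 0.015 ang -65
side0 blue [303. 112.] 588 ztop 0.151 [0.502 0.237] 1.855 0.153 ang -65
side0 blue [548. 126.] 22 ztop 0.838 [0.035 1.042] 0.000 0.000 ang 0
side0 blue [379. 177.] 66 ztop 0.033 [ 0.444 -0.258] 0.056 0.032 ang 2
side0 blue [342. 225.] 115 ztop 0.034 [0.238 0.53 ] 1.099 0.062 ang -65
side0 blue [331. 248.] 133 ztop 0.034 [0.232 0.585] 0.993 0.060 ang -63
side0 blue [289. 292.] 189 ztop 0.034 [0.271 0.704] 0.822 0.062 ang -59
side0 blue [336. 390.] 361 ztop 0.222 [0.126 0.857] 0.412 0.031 ang -67
side0 orange [358. 213.] 205 ztop 0.021 [0.222 0.464] 1.210 0.107 ang -67
side0 orange [311. 275.] 371 ztop 0.021 [0.233 0.624] 0.919 0.109 ang -58
side0 green [400. 110.] 206 ztop 0.163 [0.272 0.191] 1.768 0.022 ang -75
side0 green [397. 137.] 37 ztop 0.019 [ 0.492 -0.631] 0.047 0.023 ang 11
side0 green [267. 204.] 10 ztop 0.058 [0.705 0.087] 0.012 0.008 ang -16
```

```bash
python3 - <<'E'
from h import *
p,d,c=load("scene0"); cv2.imwrite('pics/s0z.png',cv2.resize(p[120:320,180:440],None,fx=3,fy=3,interpolation=cv2.INTER_CUBIC))
E
```

```text
(no output)
```

View pics/s0z.png

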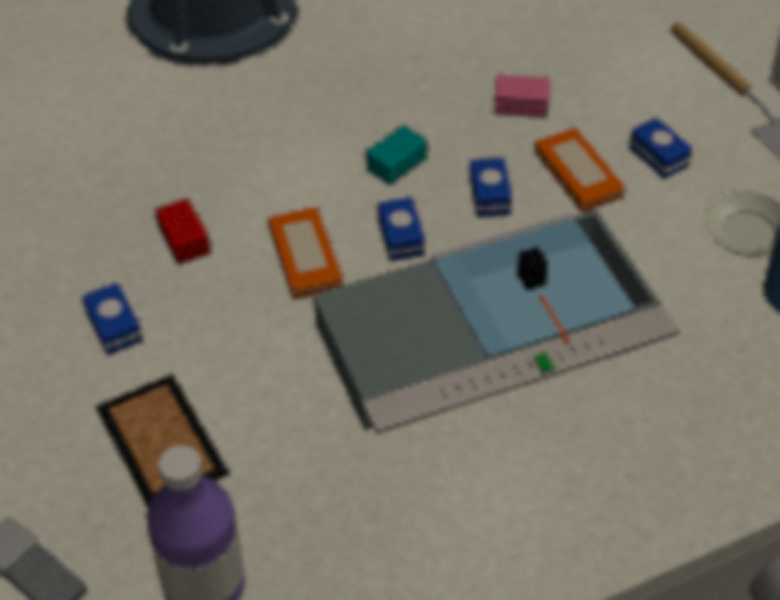

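```bash
python3 - <<'E'
from h import *
for n in("scene0","side0"):
    p,d,c=load(n); P=cloud(d,c); m=masks(p); ok=(d>0.1)
    for k,zt in(("blue",.032),("orange",.020),("green",.056)):
        for cm in comps(cv2.morphologyEx(m[k].astype(np.uint8),cv2.MORPH_CLOSE,np.ones((5,5))),8):
            Q=P[cm&ok]; Q=Q[(abs(Q[:,2]-zt)<.007)]
            if len(Q)<8 or np.median(Q[:,0])>1: continue
            u=np.argwhere(cm).mean(0)[::-1]
            r=rectfit(Q[:,:2])
            print(n,k,u.round(),len(Q),r[0].round(3),'%.3f %.3f ang %.0f'%r[1:])
    X=P[...,0];Y=P[...,1];Z=P[...,2]
    reg=ok&(X>.4)&(X<.85)&(Y>-.15)&(Y<.35)
    cad=reg&(abs(Z-.05)<.009)
    l=max(comps(cv2.morphologyEx(cad.astype(np.uint8),cv2.MORPH_CLOSE,np.ones((3,3)))),key=lambda a:a.sum())
    r=rectfit(P[l&cad][:,:2]); print('caddy',r)
    g=reg&(Z>.075)&(Z<.1); 
    for l in comps(g,6): print('grip?',P[l].mean(0).round(3),l.sum())
    # pad: dark low
    pd=ok&m['dark']&(Z<.012)&(Z>-.005)&(X>.35)&(X<.9)&(Y<.1)&(Y>-.5)
    for l in comps(cv2.morphologyEx(pd.astype(np.uint8),cv2.MORPH_CLOSE,np.ones((3,3))),30): print('pad?',rectfit(P[l&pd][:,:2]),l.sum())
E
```

```text
scene0 blue [400. 168.] 90 [0.478 0.363] 0.065 0.036 ang 7
scene0 blue [343. 181.] 95 [0.45  0.161] 0.062 0.035 ang -19
scene0 blue [313. 195.] 106 [0.465 0.045] 0.062 0.036 ang -12
scene0 blue [216. 225.] 129 [ 0.455 -0.268] 0.061 0.036 ang 2
scene0 blue [156. 369.] 130 [ 0.907 -0.475] 0.105 0.005 ang -89
scene0 orange [373. 176.] 185 [0.461 0.268] 0.107 0.053 ang 1
scene0 orange [281. 203.] 229 [ 0.446 -0.055] 0.108 0.051 ang -8
scene0 green [626.  69.] 55 [0.531 1.383] 0.296 0.116 ang -39
scene0 green [591.  97.] 41 [0.53  1.157] 0.050 0.030 ang 22
scene0 green [361. 240.] 18 [0.711 0.083] 0.018 0.011 ang -12
caddy (array([0.63172054, 0.07118516]), 0.3190942108631134, 0.18548013269901276, 86.94659423828125)
grip? [0.621 0.118 0.087] 82
pad? (array([ 0.60263962, -0.26821691]), 0.1297067254781723, 0.07718565315008163, 4.166589736938477) 214
side0 blue [303. 112.] 10 [ 0.893 -0.421] 0.019 0.009 ang -61
side0 blue [379. 177.] 58 [ 0.444 -0.258] 0.056 0.032 ang 2
side0 blue [342. 225.] 104 [0.457 0.053] 0.060 0.035 ang -12
side0 blue [331. 248.] 124 [0.442 0.17 ] 0.061 0.034 ang -22
side0 blue [289. 292.] 172 [0.467 0.371] 0.059 0.035 ang 11
side0 orange [358. 213.] 155 [ 0.439 -0.049] 0.105 0.054 ang -8
side0 orange [311. 275.] 306 [0.453 0.274] 0.107 0.055 ang 3
side0 green [267. 204.] 10 [0.705 0.087] 0.012 0.008 ang -16
caddy (array([0.62838322, 0.06936178]), 0.32264310121536255, 0.18201790750026703, 86.44569396972656)
grip? [0.61  0.124 0.087] 84
```

```bash
cat >> h.py <<'E'
def toolyaw(s=None):
    s=s or sense(); M=R.from_quat(s['tool_rot']).as_matrix(); return np.degrees(np.arctan2(M[1,0],M[0,0])),M
def go(x,y,z,yaw=None):
    """print shift in tool axes (10cm units) and turn"""
    s=sense(); a,M=toolyaw(s); v=M.T@(np.array([x,y,z])-s['tcp_pos'])/0.1
    t=0 if yaw is None else (yaw-a+180)%360-180
    print('now',s['tcp_pos'].round(4),'yaw %.1f'%a,'shift',v.round(3),'turn az %.4f'%(-t/360))
    if yaw is not None:
        b=np.radians(yaw); d=np.array([x,y,z])-s['tcp_pos']
        print('  shift in turned axes',np.array([np.cos(b)*d[0]+np.sin(b)*d[1], np.sin(b)*d[0]-np.cos(b)*d[1], -d[2]]).round(4)*10)
E
python3 - <<'E'
from h import *
p,d,c=load("scene0"); P=cloud(d,c); ok=d>.1
hsv=cv2.cvtColor(p,cv2.COLOR_BGR2HSV)
for n,(u0,u1,v0,v1) in dict(softener=(228,262,270,325),mug=(434,466,190,224),jar=(446,470,163,192),dish=(415,443,184,206),brushscr=(155,208,277,325),scraper=(400,455,126,180),pot=(10,130,135,230)).items():
    q=P[v0:v1,u0:u1][ok[v0:v1,u0:u1]]; q=q[q[:,2]>.012]
    print(n,np.percentile(q,[2,50,98],axis=0).round(3).tolist())
go(.617,.12,.3,86.7)
E
python3 -m inch '[[-1,[0,0,-0.3],[0,0,0]],[-1,[0,0,-0.7],[0,0,0]],[-1,[0,0,-0.7],[0,0,-0.186]],[-1,[0,0,-0.7],[0,0,-0.186]],[-1,[0,0,-0.7],[0,0,-0.186]],[-1,[0,0,-0.7],[0,0,-0.186]],[-1,[0,0,-0.7],[0,0,-0.186]],[-1,[0,0,-0.7],[0,0,-0.186]],[-1,[0,0,-0.7],[0,0,-0.186]],[-1,[0,0,-0.7],[0,0,-0.186]],[-1,[0,0,-0.7],[0,0,-0.186]],[-1,[0,0,-0.7],[0,0,-0.186]]]' 40
python3 -c "
from h import *
go(.617,.12,.3,86.7)"
```

```text
softener [[0.756, -0.317, 0.017], [0.788, -0.287, 0.117], [0.803, -0.252, 0.189]]
mug [[0.656, 0.352, 0.015], [0.712, 0.389, 0.056], [0.749, 0.449, 0.089]]
jar [[0.6, 0.408, 0.022], [0.638, 0.476, 0.075], [0.684, 0.516, 0.101]]
dish [[0.569, 0.343, 0.012], [0.612, 0.374, 0.017], [0.71, 0.437, 0.089]]
brushscr [[0.568, -0.471, 0.012], [0.675, -0.422, 0.016], [0.741, -0.386, 0.022]]
scraper [[0.309, 0.355, 0.013], [0.455, 0.559, 0.037], [0.619, 0.621, 0.089]]
pot [[0.053, -0.741, 0.029], [0.236, -0.609, 0.15], [0.324, -0.467, 0.306]]
now [ 0.2106 -0.5879  0.2306] yaw 19.7 shift [ 6.212 -5.296 -0.684] turn az -0.1861
  shift in turned axes [ 7.301  3.65  -0.694]
t: 1.35
tcp_pos: [0.2106, -0.5882, 0.301]
tool_rot: [0.728, 0.685, 0.0, -0.0]
force: [0.5, -0.5, 0.1]
finger_gap: 1.003
now [ 0.2106 -0.5882  0.301 ] yaw 86.5 shift [7.316 3.625 0.014] turn az -0.0005
  shift in turned axes [7.304 3.649 0.01 ]
```

```bash
R='' ; 
python3 -m inch '[[-1,[0.45,0.2,0],[0,0,0]],[-1,[0.9,0.45,0],[0,0,0]]]' >/dev/null
python3 -m inch '[[-1,[0.45,0.2,0],[0,0,0]],[-1,[0.9,0.45,0],[0,0,0]]]' >/dev/null
python3 -m inch '[[-1,[0.45,0.2,0],[0,0,0]],[-1,[0.9,0.45,0],[0,0,0]]]' >/dev/null
python3 -m inch '[[-1,[0.45,0.2,0],[0,0,0]],[-1,[0.9,0.45,0],[0,0,0]]]' >/dev/null
python3 -m inch '[[-1,[0.45,0.2,0],[0,0,0]],[-1,[0.9,0.45,0],[0,0,0]]]' >/dev/null
python3 -m inch '[[-1,[0.45,0.2,0],[0,0,0]],[-1,[0.9,0.45,0],[0,0,0]]]'
python3 -m inch '[[-1,[0.45,0.2,0],[0,0,0]],[-1,[0.9,0.45,0],[0,0,0]],[-1,[0.9,0.45,0],[0,0,0]],[-1,[0.9,0.45,0],[0,0,0]],[-1,[0.9,0.45,0],[0,0,0]]]'
python3 - <<'E'
from h import *
shot("wrist","w1"); go(.617,.12,.3,86.7)
E
```

```text
t: 2.55
tcp_pos: [0.5073, -0.0705, 0.3015]
tool_rot: [0.728, 0.685, -0.0, 0.0]
force: [0.3, -0.7, 0.4]
finger_gap: 0.996
t: 3.05
tcp_pos: [0.5565, 0.014, 0.3011]
tool_rot: [0.728, 0.686, -0.001, -0.0]
force: [-0.2, -0.1, 0.1]
finger_gap: 1.0
now [0.5564 0.0135 0.3012] yaw 86.5 shift [1.099 0.54  0.011] turn az -0.0005
  shift in turned axes [1.098 0.543 0.012]
```

View pics/w1.png

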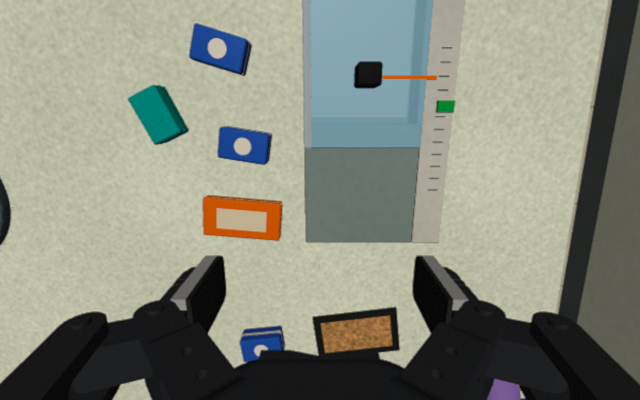

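The wrist view shows the grip top at (369,72), the pointer tip at (436,77) and the green mark at (445,106). The caddy's deck-end corners are at (305,241) and (438,242), and the pad is at (356,333).

```bash
python3 - <<'E'
from h import *
p,d,c=load("w1"); m=masks(p); P=cloud(d,c)
def pr(n,uv,z): r=ray(c,uv,z); print(n,r.round(4).tolist()); return r
a=pr('deck corners',[(305,241),(438,242)],.05)
b=pr('left edge',[(303.5,10),(305,230)],.05)
e=pr('rail edge',[(463,10),(439,225)],.05)
for q in(a,b,e): v=q[1]-q[0]; print(np.degrees(np.arctan2(v[1],v[0])))
g=(d>0)&(P[...,2]>.085)&(P[...,2]<.1)&(P[...,0]>.55); Q=P[g]; print('grip',rectfit(Q[:,:2]),Q[:,2].mean())
pr('pointer',[(436,77)],.054)
for cm in comps(m['green'],20):
    print('green',np.argwhere(cm).mean(0)[::-1]); u=np.argwhere(cm)[:,::-1]; pr('  ',[u.mean(0)],.056); print(rectfit(ray(c,u,.056)[:,:2]))
for k,zt in(("blue",.032),("orange",.02)):
  for cm in comps(cv2.morphologyEx(m[k].astype(np.uint8),cv2.MORPH_CLOSE,np.ones((5,5))),100):
    Q=P[cm&(d>.1)]; Q=Q[abs(Q[:,2]-zt)<.006]
    if len(Q)>50: print(k,np.argwhere(cm).mean(0)[::-1].round(),rectfit(Q[:,:2]),Q[:,2].mean())
E
```

```text
deck corners [[0.5316, -0.0797, 0.05], [0.7088, -0.0917, 0.05]]
left edge [[0.5497, 0.1925, 0.05], [0.5328, -0.0641, 0.05]]
rail edge [[0.724, 0.1819, 0.05], [0.7091, -0.0676, 0.05]]
-3.8601871444547085
-93.78291990063413
-93.43505394456157
grip (array([0.61427546, 0.11992265]), 0.026207122951745987, 0.023533817380666733, -3.590606689453125) 0.09105736730088466
pointer [[0.6961, 0.1146, 0.054]]
green [445.27027027 106.02702703]
   [[0.7075, 0.0821, 0.056]]
(array([0.7074399 , 0.08213591]), 0.01939438097178936, 0.011134175583720207, -3.4503173828125)
blue [218.  48.] (array([0.44459033, 0.16372909]), 0.06202905625104904, 0.03834148496389389, -19.765716552734375) 0.03104163726122528
blue [244. 145.] (array([0.46010315, 0.04894424]), 0.06168565899133682, 0.0384332500398159, -12.31243896484375) 0.031086018343400728
blue [260. 341.] (array([ 0.44905356, -0.26426548]), 0.06113145872950554, 0.03907152637839317, 3.397446870803833) 0.030903895724559195
orange [242. 216.] (array([ 0.44213858, -0.05420249]), 0.10825062543153763, 0.05592009797692299, -8.246589660644531) 0.019119672378721263
```

```bash
python3 - <<'E'
from h import *
go(.6143,.1199,.066,86.4)
E
```

```text
now [0.5564 0.0135 0.3012] yaw 86.5 shift [1.098 0.515 2.351] turn az 0.0004
  shift in turned axes [1.098 0.511 2.352]
```

```bash

python3 -m inch '[[-1,[0.4,0.2,0.1],[0,0,0]],[-1,[0.8,0.4,0.3],[0,0,0]],[-1,[0.98,0.52,0.6],[0,0,0]],[-1,[0.98,0.52,0.9],[0,0,0]],[-1,[0.98,0.52,0.9],[0,0,0]]]'
python3 -m inch '[[-1,[0.12,0,0.3],[0,0,0]],[-1,[0.12,0,0.6],[0,0,0]],[-1,[0.12,0,0.7],[0,0,0]],[-1,[0.12,0,0.7],[0,0,0]],[-1,[0.12,0,0.7],[0,0,0]]]'
python3 - <<'E'
from h import *
p,d,c=shot("wrist","w2"); go(.6143,.1199,.066,86.4)
P=cloud(d,c)
g=(d>0)&(P[...,2]>.085)&(P[...,2]<.1)&(P[...,0]>.55)
for cm in comps(g,50): Q=P[cm]; print('grip',rectfit(Q[:,:2]),Q[:,2].mean())
E
```

```text
t: 3.6
tcp_pos: [0.6114, 0.1082, 0.2069]
tool_rot: [0.728, 0.686, -0.004, -0.003]
force: [-0.4, -0.1, 0.7]
finger_gap: 0.998
t: 4.1
tcp_pos: [0.6166, 0.1205, 0.1431]
tool_rot: [0.728, 0.686, 0.001, 0.001]
force: [-0.0, -0.2, -0.6]
finger_gap: 0.998
now [0.6169 0.1207 0.1435] yaw 86.6 shift [-0.01  -0.028  0.775] turn az 0.0005
  shift in turned axes [-0.01  -0.026  0.775]
grip (array([0.6144399 , 0.12034015]), 0.025729194283485413, 0.02396651729941368, -2.7905197143554688) 0.0911815147375059
```

View pics/w2.png

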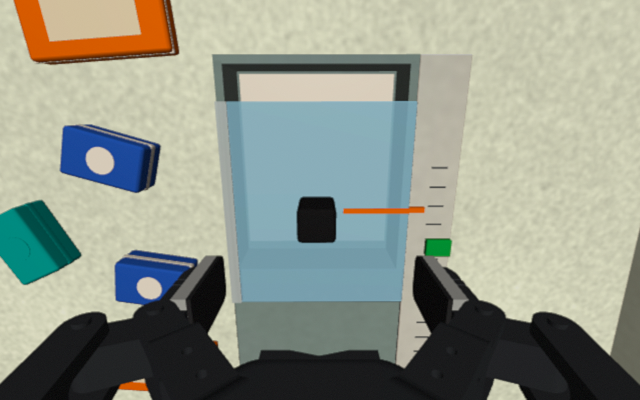

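The grip's top is centred at (316,207) between the fingers, and the orange pointer ends at (424,210). I'll go down and grip it.

```bash

python3 -m inch '[[-1,[0,-0.03,0.3],[0,0,0]],[-1,[0,-0.03,0.6],[0,0,0]],[-1,[0,-0.03,0.77],[0,0,0]],[-1,[0,-0.03,0.77],[0,0,0]],[0.3,[0,-0.03,0.77],[0,0,0]],[1,[0,-0.03,0.77],[0,0,0]],[1,[0,-0.03,0.77],[0,0,0]],[1,[0,-0.03,0.77],[0,0,0]],[1,[0,-0.03,0.77],[0,0,0]],[1,[0,-0.03,0.77],[0,0,0]],[1,[0,-0.03,0.77],[0,0,0]]]' 40
python3 -c "
from h import *
go(.612-.077*.0628,.073-.077*.998,.066,86.4)"
```

```text
t: 5.25
tcp_pos: [0.6151, 0.1216, 0.0659]
tool_rot: [0.727, 0.686, 0.002, 0.002]
force: [4.3, -0.1, 6.6]
finger_gap: 0.292
now [0.6151 0.1216 0.0659] yaw 86.7 shift [-1.257e+00 -6.000e-03 -1.000e-03] turn az 0.0007
  shift in turned axes [-1.257e+00 -0.000e+00 -1.000e-03]
```

```bash

python3 -m inch '[[1,[-0.2,0,0],[0,0,0]],[1,[-0.4,0,0],[0,0,0]],[1,[-0.6,0,0],[0,0,0]],[1,[-0.8,0,0],[0,0,0]],[1,[-1,0,0],[0,0,0]],[1,[-1,0,0],[0,0,0]]]'
python3 -m inch '[[1,[-0.1,0,0],[0,0,0]],[1,[-0.15,0,0],[0,0,0]],[1,[-0.2,0,0],[0,0,0]],[1,[-0.25,0,0],[0,0,0]],[1,[-0.27,0,0],[0,0,0]],[1,[-0.27,0,0],[0,0,0]]]'
python3 -c "
from h import *
go(.612-.077*.0628,.073-.077*.998,.066,86.4)
shot('wrist','w3')"
```

```text
t: 5.85
tcp_pos: [0.6091, 0.0191, 0.0659]
tool_rot: [0.728, 0.686, 0.001, 0.002]
force: [3.4, -1.5, 6.6]
finger_gap: 0.29
t: 6.45
tcp_pos: [0.6077, -0.0045, 0.0659]
tool_rot: [0.728, 0.686, 0.002, 0.002]
force: [5.0, 3.6, 6.5]
finger_gap: 0.299
now [ 0.6077 -0.0045  0.0659] yaw 86.6 shift [ 0.006 -0.005 -0.001] turn az 0.0006
  shift in turned axes [ 0.006 -0.005 -0.001]
```

View pics/w3.png

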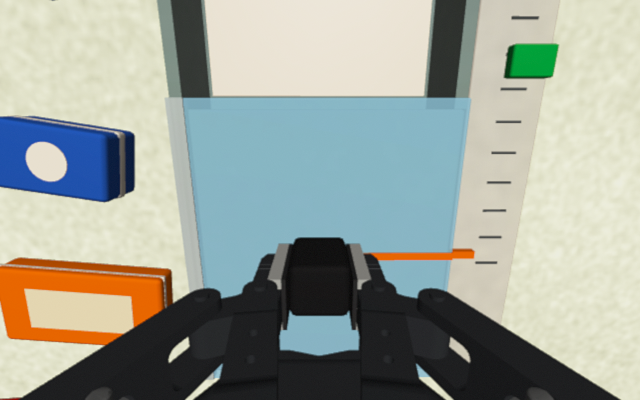

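```bash

python3 -m inch '[[1,[-0.02,0,0],[0,0,0]],[1,[-0.04,0,0],[0,0,0]],[1,[-0.04,0,0],[0,0,0]]]'
python3 -m inch '[[1,[-0.02,0,0],[0,0,0]],[1,[-0.04,0,0],[0,0,0]],[1,[-0.04,0,0],[0,0,0]]]'
```

```text
t: 6.8
tcp_pos: [0.6076, -0.0046, 0.0659]
tool_rot: [0.728, 0.686, 0.005, 0.0]
force: [6.9, 15.2, 6.8]
finger_gap: 0.294
t: 7.1
tcp_pos: [0.6076, -0.0047, 0.0659]
tool_rot: [0.728, 0.685, 0.007, -0.002]
force: [9.1, 27.7, 6.6]
finger_gap: 0.298
```

At the stop: the force rose to 28 N with no further motion. I'll relax, let go, rise and go to the first block.

```bash

python3 -m inch '[[1,[0.08,0,0],[0,0,0]],[1,[0.08,0,0],[0,0,0]],[-1,[0.08,0,0],[0,0,0]],[-1,[0.08,0,0],[0,0,0]],[-1,[0.08,0,0],[0,0,0]],[-1,[0.08,0,-0.3],[0,0,0]],[-1,[0.08,0,-0.6],[0,0,0]],[-1,[0.08,0,-0.9],[0,0,0]],[-1,[0.08,0,-0.9],[0,0,0]]]'
python3 - <<'E'
from h import *
p,d,c=shot("scene","s2")
go(.460,.049,.15,90-12.3)
E
```

```text
t: 8.0
tcp_pos: [0.6073, -0.0059, 0.1581]
tool_rot: [0.728, 0.686, 0.002, 0.003]
force: [0.3, -0.2, 0.7]
finger_gap: 1.001
now [ 0.6058 -0.0057  0.156 ] yaw 86.6 shift [ 0.46  -1.488  0.055] turn az 0.0248
  shift in turned axes [ 0.224 -1.541  0.06 ]
```

```bash

python3 -m inch '[[-1,[0.15,-0.4,-0.1],[0,0,0]],[-1,[0.25,-0.9,-0.1],[0,0,0]]]' >/dev/null
python3 -m inch '[[-1,[0.1,-0.3,0],[0,0,0.025]],[-1,[0.2,-0.58,0],[0,0,0.025]],[-1,[0.2,-0.58,0],[0,0,0.025]],[-1,[0.2,-0.58,0],[0,0,0.025]],[-1,[0.2,-0.58,0],[0,0,0.025]]]'
cat >> h.py <<'E'
def blockscan(p,d,c,ks=(("blue",.032),("orange",.02)),mn=100):
  m=masks(p); P=cloud(d,c); out=[]
  for k,zt in ks:
    for cm in comps(cv2.morphologyEx(m[k].astype(np.uint8),cv2.MORPH_CLOSE,np.ones((5,5))),mn):
      Q=P[cm&(d>.05)]; Q=Q[abs(Q[:,2]-zt)<.006]
      if len(Q)>mn*.6:
        r=rectfit(Q[:,:2]); print(k,np.argwhere(cm).mean(0)[::-1].round(),r[0].round(4),'%.3f %.3f ang %.1f'%r[1:],'z %.3f'%Q[:,2].mean())
E
python3 - <<'E'
from h import *
p,d,c=shot("wrist","w4"); blockscan(p,d,c)
go(.460,.049,.025,90-12.3)
E
```

```text
t: 8.75
tcp_pos: [0.4619, 0.0477, 0.1639]
tool_rot: [0.779, 0.627, 0.0, 0.0]
force: [0.7, 0.8, 0.6]
finger_gap: 1.003
blue [267.  61.] [0.4441 0.1639] 0.063 0.039 ang -19.8 z 0.031
blue [316. 191.] [0.4595 0.0493] 0.062 0.039 ang -12.5 z 0.031
orange [321. 283.] [ 0.4421 -0.0539] 0.108 0.056 ang -8.6 z 0.019
now [0.4621 0.0476 0.164 ] yaw 77.6 shift [ 0.009 -0.024  1.39 ] turn az -0.0002
  shift in turned axes [ 0.009 -0.023  1.39 ]
```

View pics/w4.png

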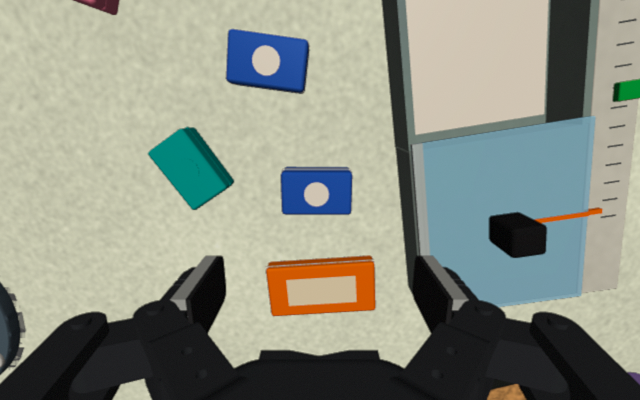

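The block I'm after is at (316,191), aligned between the fingers, with the case at (321,283) clear below it.

```bash

python3 -m inch '[[-1,[0,-0.02,0.4],[0,0,0]],[-1,[0.01,-0.02,0.8],[0,0,0]],[-1,[0.01,-0.02,1],[0,0,0]]]' >/dev/null
python3 -m inch '[[-1,[0,0,0.2],[0,0,0]],[-1,[0,0,0.4],[0,0,0]],[-1,[0,0,0.57],[0,0,0]],[-1,[0,0,0.57],[0,0,0]],[0.5,[0,0,0.57],[0,0,0]],[1,[0,0,0.57],[0,0,0]],[1,[0,0,0.57],[0,0,0]],[1,[0,0,0.57],[0,0,0]],[1,[0,0,0.57],[0,0,0]],[1,[0,0,0.57],[0,0,0]],[1,[0,0,0.57],[0,0,0]]]' 60
python3 -m inch '[[1,[0,0,-0.3],[0,0,0]],[1,[0,0,-0.7],[0,0,0]],[1,[0,0,-1],[0,0,0]],[1,[0,0,-1],[0,0,0]]]'
python3 - <<'E'
from h import *
p,d,c=shot("wrist","w5")
o=np.array([.612,.073]); ux=np.array([.998,-.0628]); uy=np.array([.0628,.998])
for y in(-.048,0,.048):
    t=o+uy*(.076+y); print(t); go(t[0],t[1],.12,86.4)
E
```

```text
t: 10.2
tcp_pos: [0.4598, 0.0495, 0.008]
tool_rot: [0.779, 0.627, 0.001, 0.001]
force: [-0.1, -0.6, 5.8]
finger_gap: 0.735
t: 10.6
tcp_pos: [0.4614, 0.0494, 0.1105]
tool_rot: [0.779, 0.627, 0.003, 0.003]
force: [0.7, -0.2, -0.7]
finger_gap: 0.741
[0.6137584 0.100944 ]
now [0.4602 0.0495 0.1089] yaw 77.7 shift [ 0.83   1.39  -0.105] turn az -0.0242
  shift in turned axes [ 0.61   1.5   -0.111]
[0.6167728 0.148848 ]
now [0.4602 0.0495 0.1089] yaw 77.7 shift [ 1.305  1.317 -0.105] turn az -0.0242
  shift in turned axes [ 1.09   1.5   -0.111]
[0.6197872 0.196752 ]
now [0.4602 0.0495 0.1089] yaw 77.7 shift [ 1.779  1.245 -0.105] turn az -0.0242
  shift in turned axes [ 1.57   1.5   -0.111]
```

View pics/w5.png

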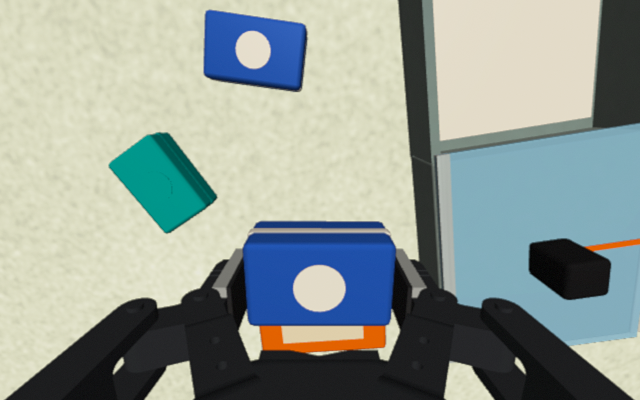

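The block is held square at (319,288). I'll check the well's inner edges in the earlier pictures.

```bash
python3 - <<'E'
from h import *
o=np.array([.612,.073]); 
def loc(P): 
    a=np.radians(-3.6); d=P[:,:2]-o; return np.c_[d@[np.cos(a),np.sin(a)],d@[-np.sin(a),np.cos(a)]].round(4)
p,d,c=load('w2'); print('far inner edge',loc(ray(c,[(237,65),(405,64)],.05)), 'outer',loc(ray(c,[(216,55),(420,55)],.05)))
P=cloud(d,c)
p,d,c=load('w4'); P=cloud(d,c)
print(loc(P[130:140,500].reshape(-1,3)).tolist(), P[100:150:3,480].round(3).tolist()); print(loc(P[100:150:3,480]).tolist())
print('walls x', [ (u,*P[60,u].round(3)) for u in range(385,600,8)])
E
```

```text
far inner edge [[-0.0545  0.149 ]
 [ 0.0604  0.15  ]] outer [[-0.0683  0.1553]
 [ 0.0702  0.1557]]
[[-0.0015, 0.0005], [-0.0017, -0.0002], [-0.0017, -0.001], [-0.0024, -0.0015], [-0.0016, -0.0025], [-0.0023, -0.0031], [-0.0016, -0.0041], [-0.0015, -0.0048], [-0.0021, -0.0054], [-0.0012, -0.0065]] [[0.62, 0.096, 0.008], [0.619, 0.093, 0.009], [0.619, 0.091, 0.008], [0.619, 0.088, 0.008], [0.619, 0.085, 0.008], [0.619, 0.083, 0.007], [0.619, 0.08, 0.007], [0.619, 0.077, 0.007], [0.619, 0.075, 0.007], [0.618, 0.072, 0.007], [0.618, 0.069, 0.007], [0.595, 0.075, 0.054], [0.595, 0.072, 0.055], [0.594, 0.07, 0.056], [0.595, 0.068, 0.054], [0.594, 0.066, 0.055], [0.594, 0.063, 0.055]]
[[0.0061, 0.0232], [0.0056, 0.0207], [0.0059, 0.0181], [0.0062, 0.0154], [0.0061, 0.0128], [0.0061, 0.0102], [0.0062, 0.0075], [0.0064, 0.0048], [0.0064, 0.0021], [0.006, -0.0005], [0.006, -0.0032], [-0.0166, 0.0005], [-0.017, -0.0017], [-0.0176, -0.0038], [-0.0166, -0.0064], [-0.0172, -0.0086], [-0.0173, -0.0109]]
walls x [(385, np.float64(0.544), np.float64(0.148), np.float64(-0.002)), (393, np.float64(0.545
[... 931 characters left out ...]
, (513, np.float64(0.65), np.float64(0.123), np.float64(0.008)), (521, np.float64(0.657), np.float64(0.121), np.float64(0.008)), (529, np.float64(0.664), np.float64(0.12), np.float64(0.007)), (537, np.float64(0.671), np.float64(0.118), np.float64(0.007)), (545, np.float64(0.677), np.float64(0.117), np.float64(0.007)), (553, np.float64(0.68), np.float64(0.115), np.float64(0.013)), (561, np.float64(0.679), np.float64(0.114), np.float64(0.023)), (569, np.float64(0.679), np.float64(0.113), np.float64(0.032)), (577, np.float64(0.679), np.float64(0.112), np.float64(0.04)), (585, np.float64(0.678), np.float64(0.11), np.float64(0.049)), (593, np.float64(0.684), np.float64(0.109), np.float64(0.049))]
```

```bash

python3 -m inch '[[1,[0.25,0.3,-0.2],[0,0,0]],[1,[0.42,0.7,-0.2],[0,0,0]],[1,[0.42,0.7,-0.2],[0,0,0]]]' >/dev/null
python3 -m inch '[[1,[0.2,0.3,0],[0,0,-0.024]],[1,[0.42,0.69,0],[0,0,-0.024]],[1,[0.42,0.69,0],[0,0,-0.024]],[1,[0.42,0.69,0],[0,0,-0.024]],[1,[0.42,0.69,0],[0,0,-0.024]]]'
python3 - <<'E'
from h import *
p,d,c=shot("wrist","w6")
go(.6138,.1010,.018,86.4)
E
```

```text
t: 11.45
tcp_pos: [0.6102, 0.1017, 0.1253]
tool_rot: [0.73, 0.684, -0.002, -0.002]
force: [0.4, 0.3, -1.4]
finger_gap: 0.735
now [0.6104 0.1017 0.1258] yaw 86.3 shift [-0.004  0.039  1.078] turn az -0.0003
  shift in turned axes [-0.005  0.034  1.078]
```

View pics/w6.png

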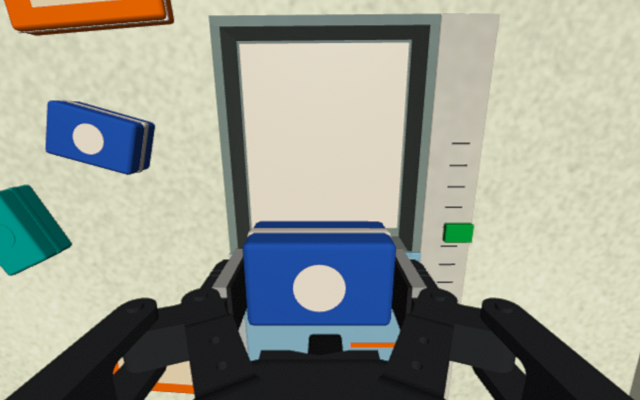

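Over the well, the block is level and the far wall is at (325,40). I'll lower and release it.

```bash

python3 -m inch '[[1,[0,0.04,0.2],[0,0,0]],[1,[0,0.04,0.4],[0,0,0]],[1,[0,0.04,0.6],[0,0,0]],[1,[0,0.04,0.8],[0,0,0]],[1,[0,0.04,0.9],[0,0,0]],[1,[0,0.04,1],[0,0,0]],[1,[0,0.04,1],[0,0,0]]]'
python3 -m inch '[[1,[0,0,0.04],[0,0,0]],[1,[0,0,0.08],[0,0,0]],[1,[0,0,0.08],[0,0,0]],[-0.3,[0,0,0.08],[0,0,0]],[-0.7,[0,0,0.08],[0,0,0]],[-0.7,[0,0,0.08],[0,0,0]],[-0.7,[0,0,0.08],[0,0,0]]]'
python3 -m inch '[[-0.7,[0,0,-0.2],[0,0,0]],[-0.7,[0,0,-0.5],[0,0,0]],[-0.9,[0,0,-1],[0,0,0]],[-1,[0,0,-1],[0,0,0]],[-1,[0,0,-1],[0,0,0]]]'
python3 - <<'E'
from h import *
p,d,c=shot("wrist","w7"); blockscan(p,d,c,(("blue",.032),("blue",.040),("orange",.02)))
go(.4441,.1639,.12,90-19.8)
E
```

```text
t: 12.2
tcp_pos: [0.6157, 0.1015, 0.0263]
tool_rot: [0.73, 0.684, -0.001, -0.001]
force: [-0.3, -0.5, -1.1]
finger_gap: 0.739
t: 12.9
tcp_pos: [0.6172, 0.1017, 0.0197]
tool_rot: [0.73, 0.684, 0.0, 0.0]
force: [-0.2, -0.2, -0.7]
finger_gap: 0.847
t: 13.4
tcp_pos: [0.6179, 0.1017, 0.1211]
tool_rot: [0.73, 0.684, 0.001, 0.001]
force: [-0.0, -0.4, -0.1]
finger_gap: 1.002
blue [ 81. 137.] [0.4452 0.1649] 0.064 0.039 ang -19.7 z 0.031
blue [317. 208.] [0.6169 0.1019] 0.062 0.039 ang -3.5 z 0.036
blue [317. 208.] [0.6168 0.1019] 0.062 0.039 ang -3.5 z 0.039
orange [69. 11.] [0.4586 0.2479] 0.104 0.016 ang -3.2 z 0.019
orange [133. 391.] [ 0.4266 -0.0737] 0.032 0.012 ang -8.9 z 0.020
now [0.6166 0.1017 0.1195] yaw 86.3 shift [ 0.51  -1.762 -0.005] turn az 0.0447
  shift in turned axes [ 1.000e-03 -1.834e+00 -5.000e-03]
```

View pics/w7.png

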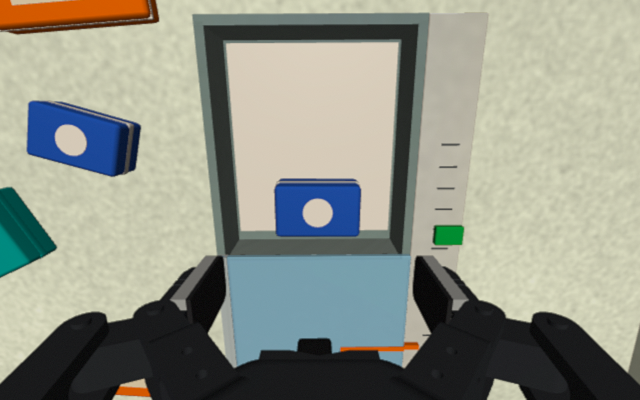

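The first block is flat in the well at (317,208). On to the second.

```bash

python3 -m inch '[[-1,[0.15,-0.45,0],[0,0,0]],[-1,[0.26,-0.9,0],[0,0,0]]]' >/dev/null
python3 -m inch '[[-1,[0.12,-0.45,0],[0,0,0.0225]],[-1,[0.25,-0.86,0],[0,0,0.045]],[-1,[0.25,-0.86,0],[0,0,0.045]],[-1,[0.25,-0.86,0],[0,0,0.045]],[-1,[0.25,-0.86,0],[0,0,0.045]],[-1,[0.25,-0.86,0],[0,0,0.045]]]'
python3 - <<'E'
from h import *
p,d,c=shot("wrist","w8"); blockscan(p,d,c)
go(.4445,.1642,.007,90-19.8)
E
```

```text
t: 14.25
tcp_pos: [0.4462, 0.1636, 0.119]
tool_rot: [0.819, 0.574, 0.0, 0.0]
force: [-0.2, 0.6, 0.2]
finger_gap: 0.998
blue [556. 206.] [0.6161 0.1017] 0.065 0.040 ang -4.2 z 0.034
blue [316. 203.] [0.4444 0.1654] 0.062 0.039 ang -20.0 z 0.031
orange [282.  61.] [0.4555 0.2705] 0.109 0.055 ang 0.6 z 0.019
now [0.446  0.1635 0.119 ] yaw 70.1 shift [ 1.00e-03 -1.70e-02  1.12e+00] turn az -0.0004
  shift in turned axes [ 1.00e-03 -1.60e-02  1.12e+00]
```

View pics/w8.png

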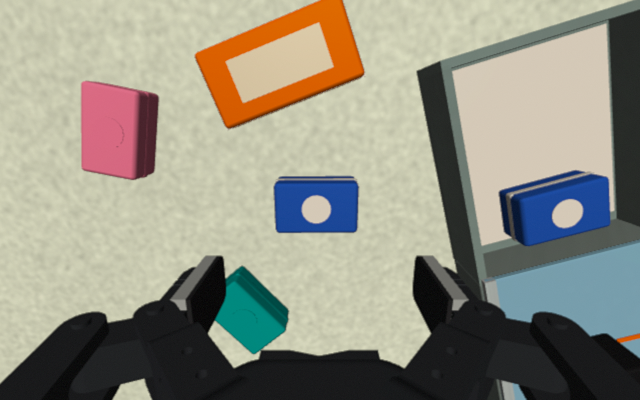

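```bash
python3 - <<'E'
from h import *
p,d,c=load('w8'); P=cloud(d,c); hsv=cv2.cvtColor(p,cv2.COLOR_BGR2HSV).astype(int)
m=(abs(hsv[...,0]-87)<10)&(hsv[...,1]>150)&(d>0)
m[:,:180]=0; Q=P[m]; a,M=toolyaw(); L=(Q-sense()['tcp_pos'])@M
print(m.sum(),L.min(0),L.max(0),Q[:,2].max()); print(rectfit(L[:,:2]))
hull=cv2.convexHull(L[:,:2].astype(np.float32)); print(hull[:,0].round(3).tolist())
E
```

```text
3730 [-0.13136553 -0.08747778 -0.03062153] [-0.00377561 -0.02867708  0.11682772] 0.14960559927051414
(array([-0.06929151, -0.0624732 ]), 0.12459585815668106, 0.05666476860642433, -7.65228271484375)
[[-0.004000000189989805, -0.0430000014603138], [-0.1080000028014183, -0.028999999165534973], [-0.12800000607967377, -0.050999999046325684], [-0.13099999725818634, -0.05700000002980232], [-0.12999999523162842, -0.05900000035762787], [-0.11800000071525574, -0.07100000232458115], [-0.09799999743700027, -0.08699999749660492], [-0.09600000083446503, -0.08699999749660492], [-0.0729999989271164, -0.08399999886751175], [-0.004000000189989805, -0.0430000014603138]]
```

```bash
python3 - <<'E'
from h import *
p,d,c=load('w8'); P=cloud(d,c); hsv=cv2.cvtColor(p,cv2.COLOR_BGR2HSV).astype(int)
m=(abs(hsv[...,0]-87)<10)&(hsv[...,1]>150)&(d>0)&(P[...,2]<.04)
Q=P[m]; a,M=toolyaw(); L=(Q-sense()['tcp_pos'])@M
print(cv2.convexHull(L[:,:2].astype(np.float32))[:,0].round(3).tolist())
p,d,c=load('w4'); P=cloud(d,c); hsv=cv2.cvtColor(p,cv2.COLOR_BGR2HSV).astype(int)
m=(abs(hsv[...,0]-87)<10)&(hsv[...,1]>150)&(d>0)&(P[...,2]<.04)
Q=P[m]; L=(Q-sense()['tcp_pos'])@M
print(cv2.convexHull(L[:,:2].astype(np.float32))[:,0].round(3).tolist())
E
```

```text
[[-0.05999999865889549, -0.07000000029802322], [-0.061000000685453415, -0.06800000369548798], [-0.06300000101327896, -0.06599999964237213], [-0.06599999964237213, -0.06300000101327896], [-0.09000000357627869, -0.0430000014603138], [-0.10499999672174454, -0.029999999329447746], [-0.10599999874830246, -0.028999999165534973], [-0.1080000028014183, -0.028999999165534973], [-0.12800000607967377, -0.050999999046325684], [-0.13099999725818634, -0.05700000002980232], [-0.12999999523162842, -0.05900000035762787], [-0.11800000071525574, -0.07100000232458115], [-0.09799999743700027, -0.08699999749660492], [-0.09600000083446503, -0.08699999749660492], [-0.0729999989271164, -0.08399999886751175], [-0.07199999690055847, -0.08299999684095383], [-0.07000000029802322, -0.08100000023841858], [-0.06700000166893005, -0.07800000160932541], [-0.06199999898672104, -0.07199999690055847], [-0.061000000685453415, -0.07000000029802322]]
[[-0.06199999898672104, -0.06800000369548798], [-0.06199999898672104, -0.06800000369548798], [-0.06300000101327896, -0.06700000166893005], [-0.06599999964237213, -0.06400000303983688], [-0.09200000017881393, -0.04100000113248825], [-0.10300000011920929, -0.03200000151991844], [-0.10700000077486038, -0.028999999165534973], [-0.1080000028014183, -0.02800000086426735], [-0.10999999940395355, -0.029999999329447746], [-0.11999999731779099, -0.04100000113248825], [-0.125, -0.04699999839067459], [-0.13099999725818634, -0.054999999701976776], [-0.13199999928474426, -0.057999998331069946], [-0.10100000351667404, -0.08500000089406967], [-0.08900000154972076, -0.0949999988079071], [-0.08699999749660492, -0.09600000083446503], [-0.08399999886751175, -0.09399999678134918], [-0.08100000023841858, -0.09099999815225601], [-0.07900000363588333, -0.08900000154972076], [-0.07800000160932541, -0.08699999749660492], [-0.06400000303983688, -0.07100000232458115], [-0.06199999898672104, -0.0689999982714653]]
```

```bash

python3 -m inch '[[-1,[0.01,-0.02,0.4],[0,0,0]],[-1,[0.01,-0.02,0.8],[0,0,0]],[-1,[0.01,-0.02,1],[0,0,0]]]' >/dev/null
python3 -m inch '[[-1,[0,0,0.11],[0,0,0]],[-1,[0,0,0.11],[0,0,0]],[0.5,[0,0,0.11],[0,0,0]],[1,[0,0,0.11],[0,0,0]],[1,[0,0,0.11],[0,0,0]],[1,[0,0,0.11],[0,0,0]],[1,[0,0,0.11],[0,0,0]],[1,[0,0,0.11],[0,0,0]]]'
python3 -m inch '[[1,[0,0,-0.3],[0,0,0]],[1,[0,0,-0.7],[0,0,0]],[1,[0,0,-1],[0,0,0]],[1,[0,0,-1],[0,0,0]]]'
python3 - <<'E'
from h import *
go(.6165,.1490,.12,86.4)
E
```

```text
t: 15.4
tcp_pos: [0.444, 0.1657, 0.0096]
tool_rot: [0.819, 0.574, 0.001, 0.001]
force: [-1.2, 0.3, 6.9]
finger_gap: 0.732
t: 15.8
tcp_pos: [0.4456, 0.166, 0.1121]
tool_rot: [0.819, 0.574, 0.004, 0.002]
force: [0.9, -0.4, -0.1]
finger_gap: 0.735
now [0.4456 0.166  0.1121] yaw 70.1 shift [ 0.421  1.666 -0.064] turn az -0.0452
  shift in turned axes [-0.063  1.716 -0.079]
```

```bash

python3 -m inch '[[1,[0.1,0.42,-0.1],[0,0,0]],[1,[0.21,0.84,-0.1],[0,0,0]],[1,[0.21,0.84,-0.1],[0,0,0]]]' >/dev/null
python3 -m inch '[[1,[0.1,0.42,0],[0,0,-0.022]],[1,[0.21,0.82,0],[0,0,-0.045]],[1,[0.21,0.82,0],[0,0,-0.045]],[1,[0.21,0.82,0],[0,0,-0.045]],[1,[0.21,0.82,0],[0,0,-0.045]],[1,[0.21,0.82,0],[0,0,-0.045]]]'
python3 - <<'E'
from h import *
p,d,c=shot("wrist","w9"); blockscan(p,d,c)
go(.6165,.1490,.018,86.4)
E
```

```text
t: 16.7
tcp_pos: [0.6113, 0.1488, 0.1176]
tool_rot: [0.73, 0.684, -0.001, -0.001]
force: [-0.2, -0.4, 0.5]
finger_gap: 0.737
orange [88. 49.] [0.4557 0.2701] 0.110 0.056 ang 1.0 z 0.019
orange [172. 390.] [ 0.4542 -0.0313] 0.048 0.011 ang -3.1 z 0.018
now [0.6117 0.1488 0.118 ] yaw 86.3 shift [0.005 0.049 1.   ] turn az -0.0003
  shift in turned axes [0.005 0.047 1.   ]
```

View pics/w9.png

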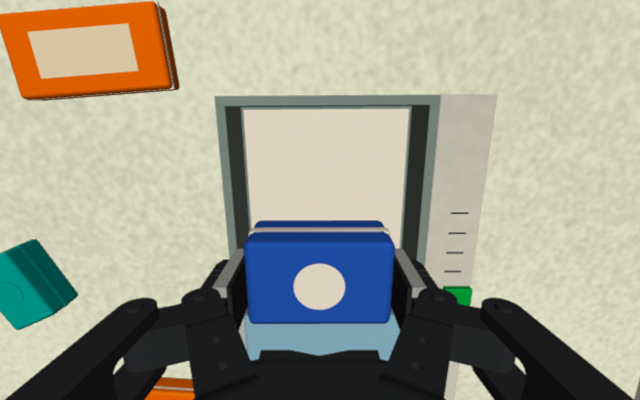

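```bash

python3 -m inch '[[1,[0.02,0.05,0.2],[0,0,0]],[1,[0.02,0.05,0.4],[0,0,0]],[1,[0.02,0.05,0.6],[0,0,0]],[1,[0.02,0.05,0.8],[0,0,0]],[1,[0.02,0.05,0.9],[0,0,0]],[1,[0.02,0.05,0.98],[0,0,0]],[1,[0.02,0.05,0.98],[0,0,0]],[1,[0.02,0.05,0.98],[0,0,0]]]'
python3 -m inch '[[-0.3,[0,0,0],[0,0,0]],[-0.7,[0,0,0],[0,0,0]],[-0.7,[0,0,0],[0,0,0]],[-0.7,[0,0,0],[0,0,0]]]'
python3 -m inch '[[-0.7,[0,0,-0.2],[0,0,0]],[-0.7,[0,0,-0.5],[0,0,0]],[-0.9,[0,0,-1],[0,0,0]],[-1,[0,0,-1],[0,0,0]],[-1,[0,0,-1],[0,0,0]]]'
python3 - <<'E'
from h import *
p,d,c=shot("wrist","w10"); blockscan(p,d,c,(("blue",.032),("blue",.040),("orange",.02)))
p,d,c=shot("scene","s3"); blockscan(p,d,c,mn=50)
p,d,c=shot("side","d3"); blockscan(p,d,c,mn=50)
E
```

```text
t: 17.55
tcp_pos: [0.6189, 0.1503, 0.0209]
tool_rot: [0.73, 0.684, 0.0, 0.0]
force: [0.0, 0.4, -0.3]
finger_gap: 0.734
t: 17.95
tcp_pos: [0.6188, 0.1502, 0.0208]
tool_rot: [0.73, 0.684, 0.0, 0.0]
force: [0.1, -0.7, 0.7]
finger_gap: 0.853
t: 18.45
tcp_pos: [0.6195, 0.1503, 0.1221]
tool_rot: [0.73, 0.684, 0.001, 0.001]
force: [-0.6, -0.7, -0.9]
finger_gap: 0.992
blue [319. 235.] [0.6182 0.1257] 0.089 0.062 ang 87.2 z 0.034
blue [319. 235.] [0.6181 0.1257] 0.088 0.063 ang 86.7 z 0.039
orange [81. 54.] [0.4554 0.2702] 0.111 0.055 ang 0.5 z 0.019
orange [133. 391.] [ 0.4245 -0.0291] 0.038 0.015 ang -4.9 z 0.019
blue [400. 168.] [0.4769 0.3638] 0.063 0.034 ang 4.7 z 0.030
blue [359. 219.] [0.6237 0.1228] 0.084 0.061 ang 87.7 z 0.035
blue [216. 225.] [ 0.4547 -0.2684] 0.065 0.036 ang 1.5 z 0.030
blue [156. 369.] [ 0.9072 -0.4746] 0.103 0.005 ang -89.9 z 0.032
orange [281. 203.] [ 0.4464 -0.056 ] 0.108 0.053 ang -9.9 z 0.018
blue [379. 178.] [ 0.4444 -0.2567] 0.057 0.025 ang 7.5 z 0.031
blue [285. 224.] [0.6154 0.1292] 0.081 0.061 ang 86.6 z 0.035
blue [289. 292.] [0.4669 0.3719] 0.057 0.036 ang 9.3 z 0.031
orange [359. 213.] [ 0.4379 -0.0478] 0.102 0.051 ang -10.0 z 0.019
orange [311. 275.] [0.4521 0.2734] 0.106 0.054 ang 0.1 z 0.019
```

View pics/w10.png

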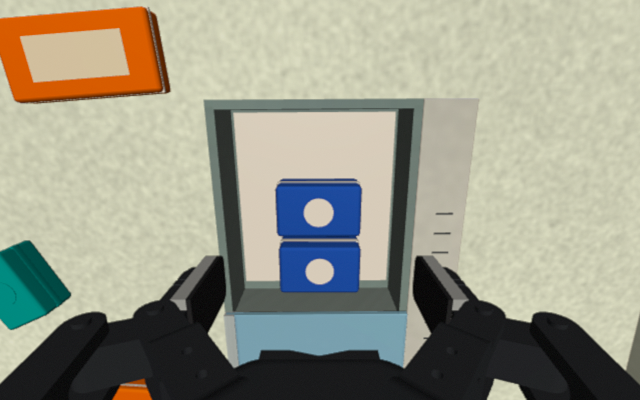

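View pics/d3.png

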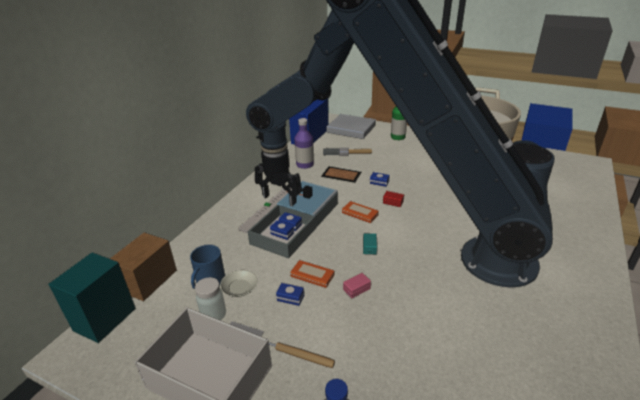

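Two blocks are in the well at (318,208) and (319,267). The remaining near block is at about (0.472,0.368), and nothing else has been disturbed.

```bash
python3 -c "
from h import *
go(.472,.368,.15,97)"
```

```text
now [0.6172 0.1501 0.1189] yaw 86.3 shift [ 2.081 -1.59  -0.307] turn az -0.0297
  shift in turned axes [ 2.34  -1.175 -0.311]
```

```bash

python3 -m inch '[[-1,[0.2,-0.3,-0.2],[0,0,0]],[-1,[0.6,-0.7,-0.3],[0,0,0]]]' >/dev/null
python3 -m inch '[[-1,[0.4,-0.25,0],[0,0,0]],[-1,[0.8,-0.5,0],[0,0,0]]]' >/dev/null
python3 -m inch '[[-1,[0.35,-0.2,0],[0,0,-0.02]],[-1,[0.68,-0.39,0],[0,0,-0.03]],[-1,[0.68,-0.39,0],[0,0,-0.03]],[-1,[0.68,-0.39,0],[0,0,-0.03]],[-1,[0.68,-0.39,0],[0,0,-0.03]]]'
python3 - <<'E'
from h import *
p,d,c=shot("wrist","w11"); blockscan(p,d,c)
go(.472,.368,.01,98)
E
```

```text
t: 19.5
tcp_pos: [0.4781, 0.3615, 0.148]
tool_rot: [0.662, 0.749, -0.001, -0.0]
force: [-0.3, -0.7, -0.3]
finger_gap: 1.002
blue [311. 188.] [0.4698 0.3682] 0.062 0.039 ang 8.3 z 0.031
orange [284. 276.] [0.4553 0.2712] 0.108 0.056 ang 0.6 z 0.019
now [0.4785 0.3612 0.1482] yaw 97.0 shift [ 0.076 -0.054  1.382] turn az -0.0028
  shift in turned axes [ 0.076 -0.055  1.382]
```

View pics/w11.png

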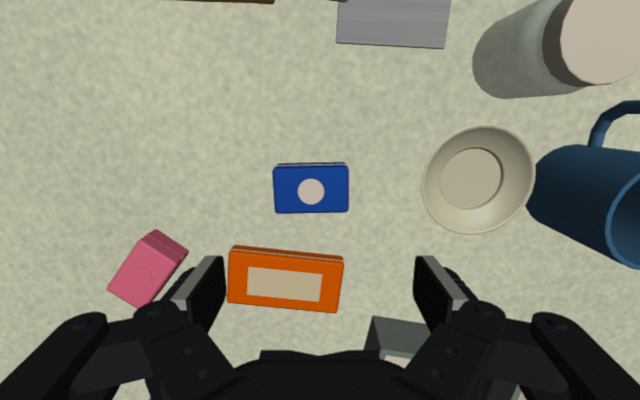

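```bash

python3 -m inch '[[-1,[0.08,-0.08,0.3],[0,0,-0.004]],[-1,[0.08,-0.08,0.7],[0,0,-0.004]],[-1,[0.08,-0.08,0.99],[0,0,-0.004]]]' >/dev/null
python3 -m inch '[[-1,[0,0,0.2],[0,0,0]],[-1,[0,0,0.4],[0,0,0]],[-1,[0,0,0.4],[0,0,0]],[0.5,[0,0,0.4],[0,0,0]],[1,[0,0,0.4],[0,0,0]],[1,[0,0,0.4],[0,0,0]],[1,[0,0,0.4],[0,0,0]],[1,[0,0,0.4],[0,0,0]],[1,[0,0,0.4],[0,0,0]]]'
python3 -m inch '[[1,[0,0,-0.3],[0,0,0]],[1,[0,0,-0.7],[0,0,0]],[1,[0,0,-1],[0,0,0]],[1,[0,0,-1],[0,0,0]]]'
python3 - <<'E'
from h import *
shot("wrist","w12")
go(.6192,.1965,.12,86.4)
E
```

```text
t: 20.75
tcp_pos: [0.4702, 0.3697, 0.0113]
tool_rot: [0.652, 0.758, 0.001, 0.001]
force: [1.8, -2.1, 6.9]
finger_gap: 0.729
t: 21.15
tcp_pos: [0.4717, 0.3711, 0.1143]
tool_rot: [0.652, 0.758, 0.004, 0.002]
force: [0.1, 0.0, -1.0]
finger_gap: 0.73
now [0.4702 0.3702 0.1121] yaw 98.5 shift [-1.939  1.215 -0.077] turn az 0.0337
  shift in turned axes [-1.64   1.596 -0.079]
```

View pics/w12.png

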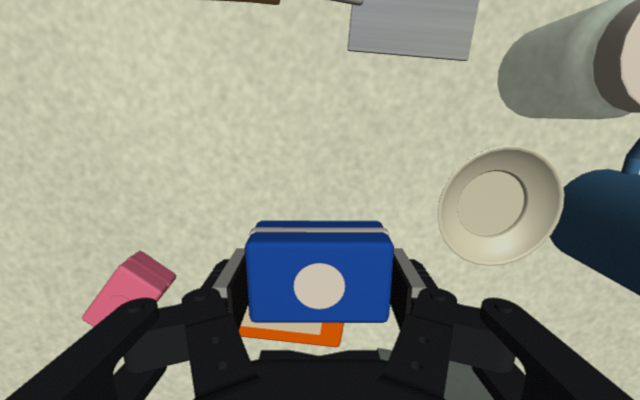

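```bash

python3 -m inch '[[1,[-0.3,0.2,-0.1],[0,0,0]],[1,[-0.65,0.4,-0.1],[0,0,0]],[1,[-0.97,0.6,-0.1],[0,0,0]]]' >/dev/null
python3 -m inch '[[1,[-0.35,0.25,0],[0,0,0.02]],[1,[-0.7,0.45,0],[0,0,0.034]],[1,[-0.97,0.61,0],[0,0,0.034]],[1,[-0.97,0.61,0],[0,0,0.034]],[1,[-0.97,0.61,0],[0,0,0.034]],[1,[-0.97,0.61,0],[0,0,0.034]]]'
python3 - <<'E'
from h import *
p,d,c=shot("wrist","w13"); blockscan(p,d,c)
go(.6192,.1965,.020,86.4)
E
```

```text
t: 22.1
tcp_pos: [0.6156, 0.1962, 0.1184]
tool_rot: [0.729, 0.684, -0.001, -0.001]
force: [0.6, -0.4, -0.6]
finger_gap: 0.729
orange [100. 119.] [0.4559 0.2703] 0.110 0.055 ang 0.6 z 0.019
now [0.6158 0.1966 0.1189] yaw 86.4 shift [0.002 0.037 0.989] turn az -0.0001
  shift in turned axes [0.001 0.034 0.989]
```

View pics/w13.png

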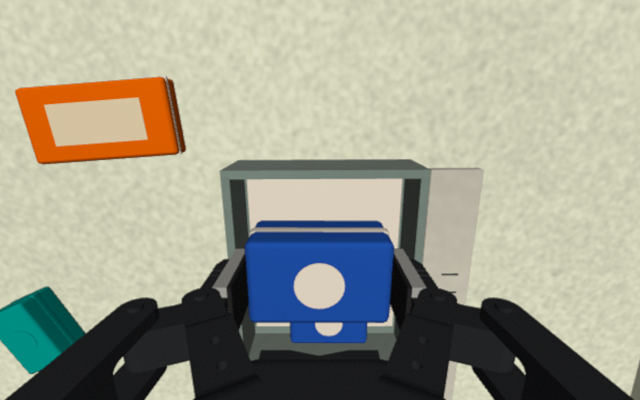

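```bash

python3 -m inch '[[1,[0,0.02,0.2],[0,0,0]],[1,[0,0.02,0.4],[0,0,0]],[1,[0,0.02,0.6],[0,0,0]],[1,[0,0.02,0.8],[0,0,0]],[1,[0,0.02,0.9],[0,0,0]],[1,[0,0.02,0.98],[0,0,0]],[1,[0,0.02,0.98],[0,0,0]],[1,[0,0.02,0.98],[0,0,0]]]'
python3 -m inch '[[-0.3,[0,0,0],[0,0,0]],[-0.7,[0,0,0],[0,0,0]],[-0.7,[0,0,0],[0,0,0]],[-0.7,[0,0,0],[0,0,0]]]'
python3 -m inch '[[-0.7,[0,0,-0.2],[0,0,0]],[-0.7,[0,0,-0.5],[0,0,0]],[-0.9,[0,0,-1],[0,0,0]],[-1,[0,0,-1],[0,0,0]],[-1,[0,0,-1],[0,0,0]]]'
python3 - <<'E'
from h import *
p,d,c=shot("wrist","w14"); blockscan(p,d,c,(("blue",.032),("blue",.040),("orange",.02)))
go(.6073,-.0045,.2,86.4)
E
```

```text
t: 22.95
tcp_pos: [0.62, 0.1958, 0.0226]
tool_rot: [0.729, 0.684, 0.0, 0.0]
force: [0.4, -0.4, -0.8]
finger_gap: 0.73
t: 23.35
tcp_pos: [0.6201, 0.1954, 0.0227]
tool_rot: [0.73, 0.684, 0.001, 0.0]
force: [0.1, -0.5, -0.1]
finger_gap: 0.855
t: 23.85
tcp_pos: [0.6208, 0.1956, 0.1242]
tool_rot: [0.73, 0.684, 0.002, 0.001]
force: [-0.1, 0.1, -0.3]
finger_gap: 0.998
blue [320. 256.] [0.6185 0.1481] 0.134 0.063 ang 87.6 z 0.034
blue [320. 256.] [0.6185 0.1481] 0.134 0.063 ang 87.6 z 0.039
orange [ 96. 119.] [0.4554 0.2702] 0.110 0.055 ang 0.4 z 0.019
now [0.6195 0.1954 0.1225] yaw 86.3 shift [-2.003  0.008 -0.775] turn az -0.0003
  shift in turned axes [-2.003  0.004 -0.775]
```

View pics/w14.png

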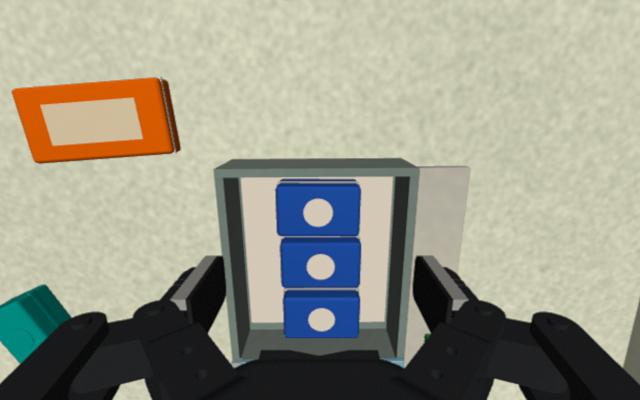

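All three blocks are flat in the well at (318,210), (320,263) and (321,315). Back to the shutter grip.

```bash

python3 -m inch '[[-1,[-0.3,0,-0.3],[0,0,0]],[-1,[-0.7,0,-0.3],[0,0,0]],[-1,[-1,0,-0.3],[0,0,0]]]' >/dev/null
python3 -m inch '[[-1,[-0.5,0,0],[0,0,0]],[-1,[-0.9,0,0],[0,0,0]],[-1,[-0.98,0,0],[0,0,0]],[-1,[-0.98,0,0],[0,0,0]],[-1,[-0.98,0,0],[0,0,0]]]'
python3 - <<'E'
from h import *
p,d,c=shot("wrist","w15")
P=cloud(d,c); g=(d>0)&(P[...,2]>.085)&(P[...,2]<.1)&(P[...,0]>.55)
for cm in comps(g,50): Q=P[cm]; print('grip',rectfit(Q[:,:2]),Q[:,2].mean())
go(.6073,-.0045,.066,86.4)
E
```

```text
t: 24.7
tcp_pos: [0.6061, -0.0012, 0.151]
tool_rot: [0.73, 0.684, -0.0, -0.001]
force: [-0.1, 0.1, 0.6]
finger_gap: 0.999
grip (array([ 0.60722792, -0.00514544]), 0.02583220973610878, 0.02458612620830536, -2.6895828247070312) 0.09116373708307098
now [ 6.063e-01 -6.000e-04  1.512e-01] yaw 86.4 shift [-0.039  0.014  0.852] turn az -0.0001
  shift in turned axes [-0.038  0.012  0.852]
```

View pics/w15.png

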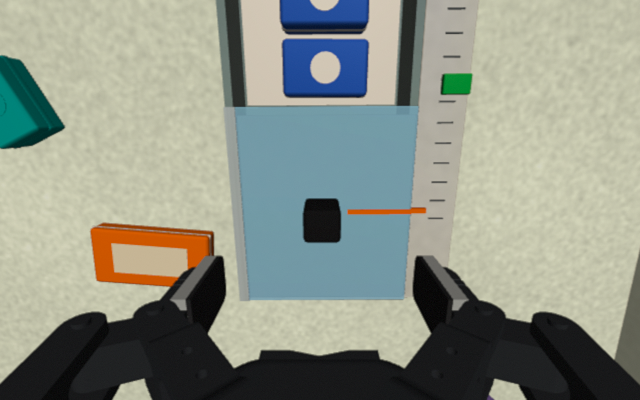

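```bash
python3 - <<'E'
from h import *
p,d,c=load('w15'); m=masks(p); hsv=cv2.cvtColor(p,cv2.COLOR_BGR2HSV).astype(int)
P=cloud(d,c)
a=np.radians(-3.6)
L=lambda q:(round(float((q[0]-.612)*np.cos(a)+(q[1]-.073)*np.sin(a)),4),round(float(-(q[0]-.612)*np.sin(a)+(q[1]-.073)*np.cos(a)),4))
for cm in comps(m['green'],20):
    q=P[cm]; q=q[q[:,2]>.052]; print('mark depth',q[:,2].mean(),L(rectfit(q[:,:2])[0]),rectfit(q[:,:2])[1:])
o=m['orange'].copy(); o[:,:330]=0; o[:190]=0;o[230:]=0
v,u=np.nonzero(o); print(u.min(),u.max()); k=u>u.max()-12
for z in(.052,.054,.056): print('pointer',z,L(ray(c,[(u[k].mean(),v[k].mean())],z)[0]))
print(P[o][:,2].mean(), 'grip',L((.60722792, -0.00514544)))
E
```

```text
mark depth 0.05620342025876238 (0.0524, 0.01) (0.10845734179019928, 0.014787998981773853, 3.430858850479126)
348 425
pointer 0.052 (0.0783, -0.0787)
pointer 0.054 (0.0776, -0.0781)
pointer 0.056 (0.077, -0.0775)
0.056732168199202786 grip (0.0001, -0.0783)
```

```bash

python3 -m inch '[[-1,[-0.04,0.01,0.3],[0,0,0]],[-1,[-0.04,0.01,0.6],[0,0,0]],[-1,[-0.04,0.01,0.85],[0,0,0]],[-1,[-0.04,0.01,0.85],[0,0,0]],[0.3,[-0.04,0.01,0.85],[0,0,0]],[1,[-0.04,0.01,0.85],[0,0,0]],[1,[-0.04,0.01,0.85],[0,0,0]],[1,[-0.04,0.01,0.85],[0,0,0]],[1,[-0.04,0.01,0.85],[0,0,0]],[1,[-0.04,0.01,0.85],[0,0,0]],[1,[-0.04,0.01,0.85],[0,0,0]]]' 40
```

```text
t: 25.85
tcp_pos: [0.6076, -0.0062, 0.0685]
tool_rot: [0.729, 0.684, 0.0, 0.0]
force: [-1.0, 0.6, 6.2]
finger_gap: 0.296
```

```bash
python3 - <<'E'
from h import *
a=np.radians(-3.6)
L=lambda q:(round(float((q[0]-.612)*np.cos(a)+(q[1]-.073)*np.sin(a)),4),round(float(-(q[0]-.612)*np.sin(a)+(q[1]-.073)*np.cos(a)),4))
for n in('w2','w6','w7','w15','w1'):
    p,d,c=load(n); m=masks(p)['green']
    for cm in comps(m,20):
        v,u=np.nonzero(cm)
        if u.mean()<420: continue
        P=cloud(d,c)[cm]; k=abs(P[:,2]-.056)<.003; r=rectfit(P[k][:,:2]); print(n,L(r[0]),r[1:])
        # top-face ray using v extents of top points
        uu=np.c_[u,v][k]; q=ray(c,uu,.056); print('   ray',L(rectfit(q[:,:2])[0]))
E
```

```text
w2 (0.0952, 0.0162) (0.019872477278113365, 0.013675295747816563, -3.6274032592773438)
   ray (0.0948, 0.017)
w6 (0.0955, 0.0158) (0.020072098821401596, 0.014020501635968685, -1.894622802734375)
   ray (0.0948, 0.0167)
w7 (0.0953, 0.016) (0.020224889740347862, 0.014237755909562111, -4.288917541503906)
   ray (0.0945, 0.0166)
w15 (0.0956, 0.0153) (0.020175399258732796, 0.012675859034061432, -3.85443115234375)
   ray (0.0948, 0.0151)
w1 (0.0953, 0.0152) (0.019615791738033295, 0.011209449730813503, -3.44720458984375)
   ray (0.0947, 0.0151)
```

```bash

python3 -m inch '[[1,[0.1,0,0],[0,0,0]],[1,[0.3,0,0],[0,0,0]],[1,[0.5,0,0],[0,0,0]],[1,[0.7,0,0],[0,0,0]],[1,[0.85,0,0],[0,0,0]],[1,[0.93,0,0],[0,0,0]],[1,[0.93,0,0],[0,0,0]],[1,[0.93,0,0],[0,0,0]]]'
cat >> h.py <<'E'
def markptr(n):
    p,d,c=load(n); a=np.radians(-3.6); P=cloud(d,c); m=masks(p)
    L=lambda Q: np.c_[(Q[:,0]-.612)*np.cos(a)+(Q[:,1]-.073)*np.sin(a), -(Q[:,0]-.612)*np.sin(a)+(Q[:,1]-.073)*np.cos(a)]
    l=L(P.reshape(-1,3)).reshape(P.shape[:2]+(2,)); Z=P[...,2]
    g=m['green']&(abs(Z-.056)<.003)&(abs(l[...,0]-.095)<.03)&(abs(l[...,1])<.1); print('mark',g.sum(),l[g].min(0).round(4),l[g].max(0).round(4),((l[g].min(0)+l[g].max(0))/2).round(4))
    o=m['orange']&(Z>.045)&(Z<.065)&(l[...,0]>.05)&(l[...,0]<.1); print('pointer',o.sum(),l[o].min(0).round(4),l[o].max(0).round(4),l[o].mean(0).round(4))
E
python3 - <<'E'
from h import *
for n in('w15',): markptr(n)
shot('wrist','w16'); markptr('w16')
E
```

```text
t: 26.65
tcp_pos: [0.6131, 0.0876, 0.0685]
tool_rot: [0.729, 0.684, 0.0, -0.0]
force: [-2.7, 2.6, 6.7]
finger_gap: 0.299
mark 561 [0.0855 0.0089] [0.1057 0.0216] [0.0956 0.0153]
pointer 177 [ 0.0501 -0.0801] [ 0.0822 -0.0761] [ 0.0666 -0.0783]
mark 947 [0.0851 0.0087] [0.1057 0.0231] [0.0954 0.0159]
pointer 427 [0.05   0.0135] [0.0819 0.0183] [0.0672 0.0158]
```

View pics/w16.png

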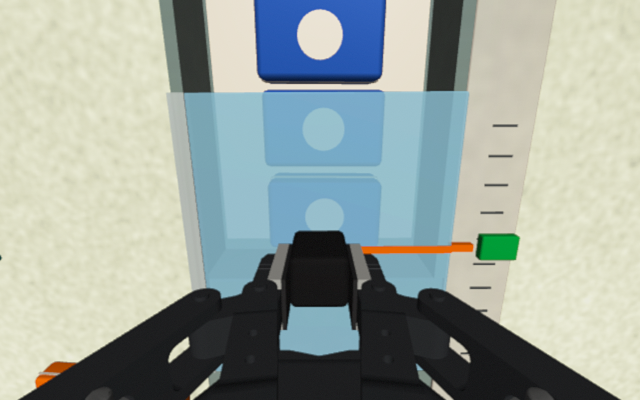

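The pointer (471,247) lines up with the green mark (498,247), 0.1 mm apart by measurement. I'll let go, rise and check again.

```bash

python3 -m inch '[[0.4,[0,0,0],[0,0,0]],[-0.5,[0,0,0],[0,0,0]],[-1,[0,0,0],[0,0,0]],[-1,[0,0,0],[0,0,0]],[-1,[0,0,-0.3],[0,0,0]],[-1,[0,0,-0.7],[0,0,0]],[-1,[0,0,-1],[0,0,0]],[-1,[0,0,-1],[0,0,0]],[-1,[0,0,-1],[0,0,0]]]'
python3 - <<'E'
from h import *
p,d,c=shot('wrist','w17'); markptr('w17'); 
p,d,c=shot('scene','s4'); blockscan(p,d,c,mn=50); P=cloud(d,c)
go(.4421,-.0540,.15,180-8.4)
E
```

```text
t: 27.6
tcp_pos: [0.6139, 0.0864, 0.1677]
tool_rot: [0.73, 0.684, 0.001, 0.001]
force: [0.0, 1.2, -1.0]
finger_gap: 1.0
mark 386 [0.0854 0.0088] [0.1053 0.0229] [0.0954 0.0159]
pointer 162 [0.0501 0.0117] [0.0815 0.0179] [0.0665 0.0155]
blue [380. 212.] [0.626  0.1952] 0.062 0.039 ang -0.5 z 0.036
blue [216. 225.] [ 0.455  -0.2681] 0.065 0.036 ang 1.9 z 0.030
blue [156. 369.] [ 0.9072 -0.4734] 0.102 0.005 ang -89.0 z 0.032
orange [374. 176.] [0.46   0.2689] 0.110 0.053 ang 1.8 z 0.018
orange [281. 203.] [ 0.4468 -0.0565] 0.108 0.053 ang -7.7 z 0.018
now [0.6126 0.0865 0.1658] yaw 86.3 shift [-1.512 -1.61   0.162] turn az -0.2370
  shift in turned axes [ 1.481 -1.639  0.158]
```

View pics/s4.png

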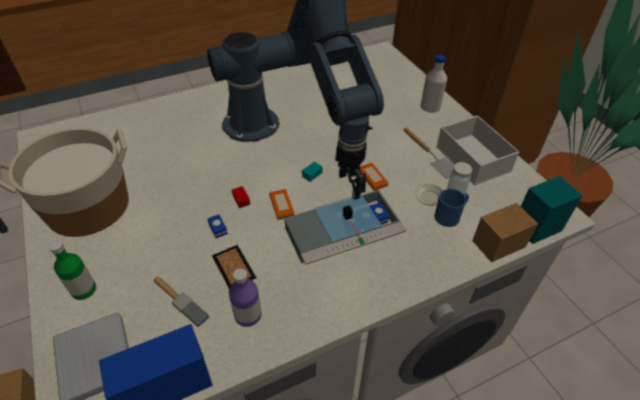

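The pointer stays on the mark, with a 0.4 mm difference. The cases are at (281,203) and (374,176) and the spare block is still at (216,225). Now to the first case.

```bash

python3 -m inch '[[-1,[-0.3,-0.35,0],[0,0,-0.02]],[-1,[-0.55,-0.6,0],[0,0,-0.04]],[-1,[-0.75,-0.8,0],[0,0,-0.06]],[-1,[-0.75,-0.8,0],[0,0,-0.08]],[-1,[-0.75,-0.8,0],[0,0,-0.08]]]'
python3 - <<'E'
from h import *
go(.4421,-.0540,.15,180-8.4)
E
```

```text
t: 28.2
tcp_pos: [0.5275, 0.0165, 0.1657]
tool_rot: [0.537, 0.843, -0.001, -0.002]
force: [0.4, 0.1, 0.7]
finger_gap: 1.002
now [0.5275 0.0165 0.1657] yaw 115.0 shift [-0.278 -1.071  0.159] turn az -0.1572
  shift in turned axes [ 0.742 -0.822  0.157]
```

```bash

python3 -m inch '[[-1,[-0.15,-0.5,0],[0,0,-0.02]],[-1,[-0.28,-1,0],[0,0,-0.04]],[-1,[-0.28,-1,0],[0,0,-0.06]],[-1,[-0.28,-1,0],[0,0,-0.08]],[-1,[-0.28,-1,0],[0,0,-0.1]],[-1,[-0.28,-1,0],[0,0,-0.12]],[-1,[-0.28,-1,0],[0,0,-0.14]],[-1,[-0.28,-1,0],[0,0,-0.157]],[-1,[-0.28,-1,0],[0,0,-0.157]],[-1,[-0.28,-1,0],[0,0,-0.157]]]'
python3 - <<'E'
from h import *
p,d,c=shot('wrist','w18'); blockscan(p,d,c)
go(.4421,-.0540,.006,180-8.4)
E
```

```text
t: 29.2
tcp_pos: [0.4504, -0.0506, 0.1665]
tool_rot: [0.075, 0.997, 0.0, -0.0]
force: [-1.0, 0.5, -1.1]
finger_gap: 0.999
blue [ 94. 221.] [ 0.4477 -0.2653] 0.063 0.040 ang 2.9 z 0.031
blue [595. 309.] [0.623  0.2026] 0.071 0.042 ang -4.8 z 0.034
orange [313. 176.] [ 0.4417 -0.0547] 0.109 0.055 ang -8.5 z 0.019
orange [637. 185.] [0.4836 0.2445] 0.051 0.006 ang 3.7 z 0.018
now [ 0.4503 -0.0506  0.1666] yaw 171.5 shift [ 0.075 -0.046  1.606] turn az -0.0004
  shift in turned axes [ 0.077 -0.045  1.606]
```

View pics/w18.png

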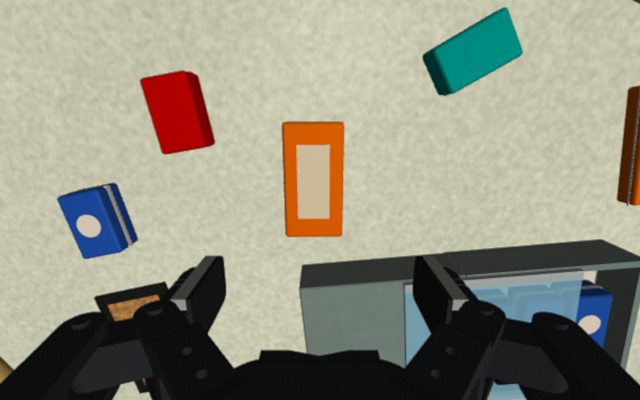

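```bash

python3 -m inch '[[-1,[0.08,-0.04,0.3],[0,0,0]],[-1,[0.08,-0.04,0.7],[0,0,0]],[-1,[0.08,-0.04,1],[0,0,0]]]' >/dev/null
python3 -m inch '[[-1,[0,0,0.2],[0,0,0]],[-1,[0,0,0.4],[0,0,0]],[-1,[0,0,0.6],[0,0,0]],[-1,[0,0,0.61],[0,0,0]],[-1,[0,0,0.61],[0,0,0]]]'
python3 -m inch '[[0.4,[0,0,0],[0,0,0]],[1,[0,0,0],[0,0,0]],[1,[0,0,0],[0,0,0]],[1,[0,0,0],[0,0,0]],[1,[0,0,0],[0,0,0]],[1,[0,0,0],[0,0,0]],[1,[0,0,0],[0,0,0]]]' 60
python3 -m inch '[[1,[0,0,-0.3],[0,0,0]],[1,[0,0,-0.7],[0,0,0]],[1,[0,0,-1],[0,0,0]],[1,[0,0,-1],[0,0,0]]]'
python3 - <<'E'
from h import *
shot('wrist','w19')
go(.603,-.268,.13,184)
E
```

```text
t: 30.05
tcp_pos: [0.4416, -0.0535, 0.0058]
tool_rot: [0.074, 0.997, 0.0, -0.001]
force: [1.2, -0.7, -0.4]
finger_gap: 1.0
t: 30.75
tcp_pos: [0.4424, -0.0538, 0.0074]
tool_rot: [0.073, 0.997, -0.0, 0.001]
force: [-0.1, 1.0, 6.4]
finger_gap: 0.634
t: 31.15
tcp_pos: [0.4441, -0.0544, 0.1098]
tool_rot: [0.073, 0.997, -0.001, 0.004]
force: [0.5, -0.7, -0.9]
finger_gap: 0.634
now [ 0.4431 -0.0541  0.1082] yaw 171.6 shift [-1.895 -1.884 -0.204] turn az -0.0344
  shift in turned axes [-1.446 -2.246 -0.218]
```

View pics/w19.png

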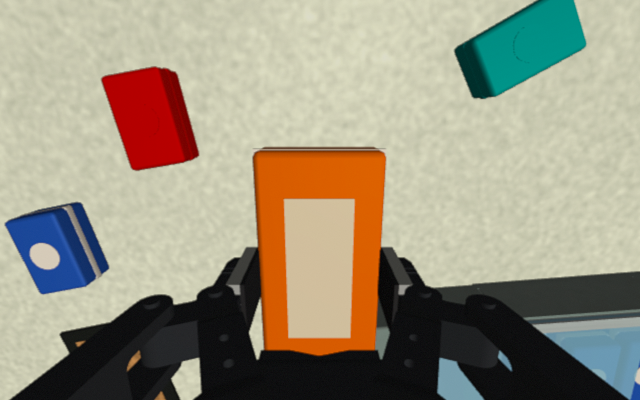

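The case is held at its middle. I'll move to where the wrist camera has a clear view of the pad.

```bash

python3 -m inch '[[1,[-0.2,-0.1,-0.4],[0,0,0]],[1,[-0.5,-0.15,-0.7],[0,0,0]],[1,[-0.9,-0.2,-0.7],[0,0,0]],[1,[-0.9,-0.2,-0.7],[0,0,0]]]' >/dev/null
python3 -m inch '[[1,[-0.4,-0.1,0],[0,0,-0.02]],[1,[-0.8,-0.2,0],[0,0,-0.034]],[1,[-0.95,-0.2,0],[0,0,-0.034]],[1,[-0.95,-0.2,0],[0,0,-0.034]],[1,[-0.95,-0.2,0],[0,0,-0.034]]]'
python3 - <<'E'
from h import *
shot('wrist','w20')
go(.603,-.268,.13,184)
E
```

```text
t: 32.1
tcp_pos: [0.6166, -0.1193, 0.1739]
tool_rot: [-0.034, 0.999, 0.001, -0.003]
force: [-1.7, 0.3, -0.9]
finger_gap: 0.636
now [ 0.6164 -0.1192  0.1743] yaw -176.1 shift [ 0.232 -1.477  0.441] turn az -0.0004
  shift in turned axes [ 0.238 -1.475  0.443]
```

View pics/w20.png

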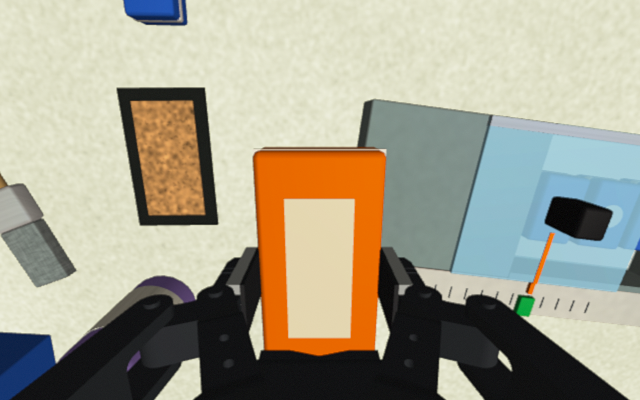

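The pad is fully visible at (168,156). I'll measure it, and the held case too.

```bash
python3 - <<'E'
from h import *
p,d,c=load('w20'); hsv=cv2.cvtColor(p,cv2.COLOR_BGR2HSV).astype(int)
roi=np.zeros(d.shape,bool); roi[75:235,100:230]=1
cork=roi&(hsv[...,0]>5)&(hsv[...,0]<20)&(hsv[...,1]>90)&(hsv[...,2]>70)
cork=max(comps(cork,200),key=lambda a:a.sum()); v,u=np.nonzero(cork)
print('cork',rectfit(ray(c,np.c_[u,v],.004)[:,:2]))
dk=roi&(hsv[...,2]<75); dk=max(comps(dk,200),key=lambda a:a.sum()); v,u=np.nonzero(dk)
print('pad',rectfit(ray(c,np.c_[u,v],.004)[:,:2]))
P=cloud(d,c); print('z',P[cork][:,2].mean())
print('cork depth',rectfit(P[cork][:,:2]))
# held
s=sense(); a,M=toolyaw(s)
o=masks(p)['orange']; o=max(comps(o,500),key=lambda a:a.sum()); Q=(P[o]-s['tcp_pos'])@M
zt=np.median(Q[:,2]); T=Q[abs(Q[:,2]-zt)<.003]; print('held top z tool',zt, T.min(0),T.max(0),'yaw',a)
# slope of the top across x and side edges
A=np.c_[T[:,:2],np.ones(len(T))]; print(np.linalg.lstsq(A,T[:,2],rcond=None)[0])
k=T[:,0]>.02
for lo in np.arange(.0,.055,.01):
    b=T[(T[:,0]>lo)&(T[:,0]<lo+.01)]; 
    if len(b): print(lo.round(3),b[:,1].min().round(4),b[:,1].max().round(4))
E
```

```text
cork (array([ 0.60053086, -0.26761687]), 0.11318469792604446, 0.059500422328710556, 4.206217288970947)
pad (array([ 0.60014838, -0.26673692]), 0.13375289738178253, 0.08085732907056808, 4.284687042236328)
z 0.004780204034394889
cork depth (array([ 0.59692484, -0.20996386]), 0.1779610514640808, 0.11360789090394974, -86.17423963546753)
held top z tool -0.011141692301884644 [-0.0457909  -0.02749933 -0.01355308] [ 0.05488549  0.02776539 -0.00814245] yaw -176.1391659161062
[-0.00240176  0.00138425 -0.01107378]
0.0 -0.0272 0.027
0.01 -0.0274 0.0277
0.02 -0.0274 0.0277
0.03 -0.0275 0.0277
0.04 -0.0273 0.0278
0.05 -0.027 0.0277
```

```bash

python3 -m inch '[[1,[0.06,-0.37,0.2],[0,0,-0.001]],[1,[0.13,-0.74,0.4],[0,0,-0.001]],[1,[0.13,-0.74,0.6],[0,0,-0.001]]]' >/dev/null
python3 -m inch '[[1,[0.06,-0.3,0.1],[0,0,0]],[1,[0.13,-0.6,0.2],[0,0,0]],[1,[0.13,-0.73,0.5],[0,0,0]],[1,[0.13,-0.73,0.6],[0,0,0]],[1,[0.13,-0.73,0.6],[0,0,0]],[1,[0.13,-0.73,0.6],[0,0,0]]]'
python3 - <<'E'
from h import *
shot('wrist','w21')
go(.6003,-.2672,.013,184.25)
E
```

```text
t: 33.05
tcp_pos: [0.6029, -0.2671, 0.0563]
tool_rot: [-0.037, 0.999, 0.001, -0.0]
force: [0.2, 0.5, 0.2]
finger_gap: 0.635
now [ 0.6036 -0.2674  0.057 ] yaw -175.7 shift [0.033 0.005 0.44 ] turn az 0.0001
  shift in turned axes [0.033 0.004 0.44 ]
```

View pics/w21.png

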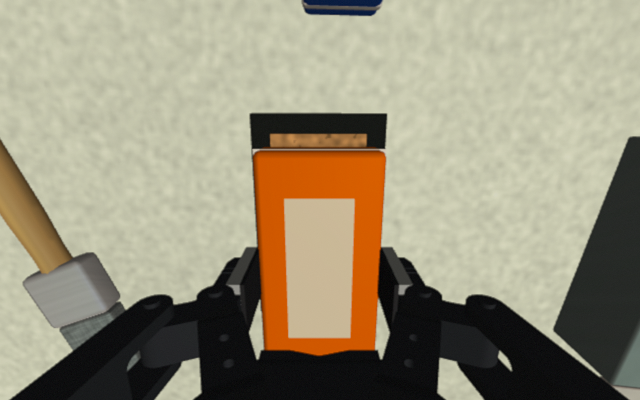

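The case is centred over the pad (250–387, 113 and below). Lowering.

```bash

python3 -m inch '[[1,[0.02,0,0.15],[0,0,0]],[1,[0.03,0,0.3],[0,0,0]],[1,[0.03,0,0.38],[0,0,0]],[1,[0.03,0,0.42],[0,0,0]],[1,[0.03,0,0.44],[0,0,0]],[1,[0.03,0,0.44],[0,0,0]]]'
python3 -c "
from h import *
go(.6003,-.2672,.012,184.25)"
```

```text
t: 33.7
tcp_pos: [0.6004, -0.2688, 0.0119]
tool_rot: [-0.037, 0.999, 0.0, -0.0]
force: [0.2, 0.1, -1.1]
finger_gap: 0.631
now [ 0.6004 -0.2688  0.0119] yaw -175.8 shift [-0.     0.016 -0.001] turn az -0.0001
  shift in turned axes [-0.     0.016 -0.001]
```

```bash

python3 -m inch '[[1,[0,0.015,0],[0,0,0]],[0.2,[0,0.015,0],[0,0,0]],[-0.3,[0,0.015,0],[0,0,0]],[-0.8,[0,0.015,0],[0,0,0]],[-0.8,[0,0.015,0],[0,0,0]],[-0.8,[0,0.015,-0.2],[0,0,0]],[-1,[0,0.015,-0.5],[0,0,0]],[-1,[0,0.015,-1],[0,0,0]],[-1,[0,0.015,-1],[0,0,0]],[-1,[0,0.015,-1],[0,0,0]]]'
python3 - <<'E'
from h import *
p,d,c=shot('wrist','w22'); blockscan(p,d,c,(("orange",.024),("blue",.032)))
go(.4553,.2705,.17,180.5)
E
```

```text
t: 34.7
tcp_pos: [0.6012, -0.268, 0.114]
tool_rot: [-0.037, 0.999, -0.001, 0.002]
force: [-0.5, -0.4, -0.1]
finger_gap: 1.003
orange [321. 197.] [ 0.5996 -0.2673] 0.110 0.055 ang 4.2 z 0.023
blue [339.  19.] [ 0.4717 -0.2648] 0.038 0.018 ang -86.5 z 0.031
now [ 0.6    -0.2672  0.1122] yaw -175.8 shift [ 1.048  5.469 -0.578] turn az 0.0103
  shift in turned axes [ 1.4    5.39  -0.578]
```

View pics/w22.png

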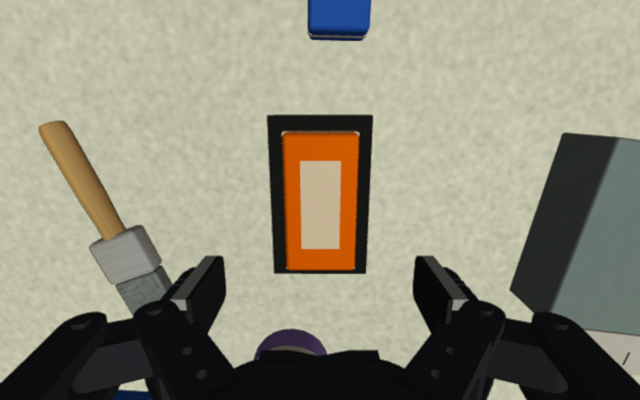

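The first case lies square on the cork (321,197), within 1 mm. On to the second.

```bash

python3 -m inch '[[-1,[0.05,0.3,-0.4],[0,0,0]],[-1,[0.17,0.9,-0.6],[0,0,0]]]' >/dev/null
python3 -m inch '[[-1,[0.1,0.45,0],[0,0,0]],[-1,[0.17,0.92,0],[0,0,0]]]' >/dev/null
python3 -m inch '[[-1,[0.1,0.45,0],[0,0,0]],[-1,[0.17,0.92,0],[0,0,0]]]' >/dev/null
python3 -m inch '[[-1,[0.1,0.45,0],[0,0,0]],[-1,[0.17,0.92,0],[0,0,0]]]' >/dev/null
python3 -m inch '[[-1,[0.1,0.45,0],[0,0,0.01]],[-1,[0.17,0.92,0],[0,0,0.01]],[-1,[0.17,0.92,0],[0,0,0.01]],[-1,[0.17,0.92,0],[0,0,0.01]]]'
python3 - <<'E'
from h import *
p,d,c=shot('wrist','w23'); blockscan(p,d,c)
go(.4553,.2705,.17,180.5)
E
```

```text
t: 35.95
tcp_pos: [0.484, 0.1707, 0.1661]
tool_rot: [-0.007, 1.0, -0.0, -0.002]
force: [-0.1, 0.4, -0.0]
finger_gap: 1.001
blue [340. 318.] [0.6184 0.1934] 0.064 0.039 ang -3.7 z 0.035
orange [428. 156.] [0.4549 0.2699] 0.108 0.055 ang 0.4 z 0.019
now [0.4848 0.1697 0.1663] yaw -179.3 shift [ 0.283  1.012 -0.037] turn az 0.0005
  shift in turned axes [ 0.286  1.011 -0.037]
```

View pics/w23.png

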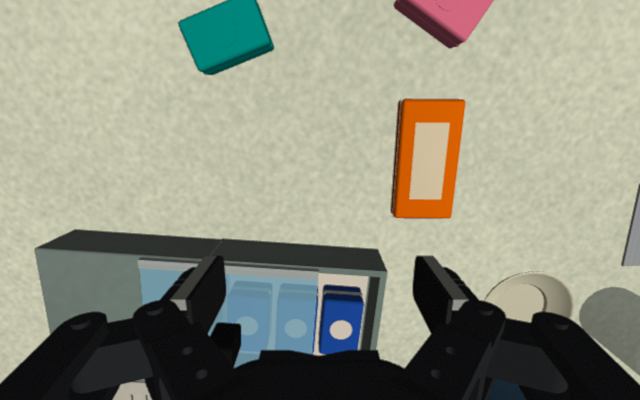

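```bash

python3 -m inch '[[-1,[0.15,0.45,0],[0,0,0]],[-1,[0.28,0.9,0.1],[0,0,0]],[-1,[0.28,1,0.4],[0,0,0]],[-1,[0.28,1,0.6],[0,0,0]],[-1,[0.28,1,0.6],[0,0,0]],[-1,[0.28,1,0.6],[0,0,0]]]'
python3 - <<'E'
from h import *
p,d,c=shot('wrist','w24'); blockscan(p,d,c)
go(.4549,.2699,.006,180.5)
E
```

```text
t: 36.6
tcp_pos: [0.457, 0.2681, 0.107]
tool_rot: [-0.004, 1.0, -0.0, -0.001]
force: [-0.4, -0.4, 0.7]
finger_gap: 0.999
orange [322. 197.] [0.4548 0.2702] 0.109 0.055 ang 0.4 z 0.019
now [0.4575 0.2683 0.1078] yaw -179.5 shift [0.026 0.016 1.018] turn az -0.0000
  shift in turned axes [0.026 0.016 1.018]
```

View pics/w24.png

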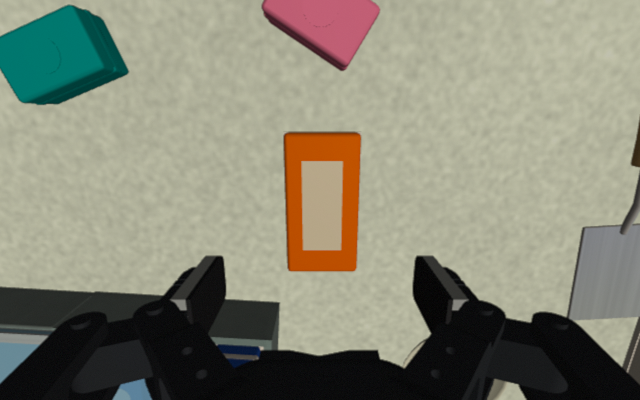

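```bash

python3 -m inch '[[-1,[0.02,0.015,0.3],[0,0,0]],[-1,[0.02,0.015,0.7],[0,0,0]],[-1,[0.02,0.015,0.99],[0,0,0]],[-1,[0.02,0.015,1],[0,0,0]],[-1,[0.02,0.015,1],[0,0,0]]]'
python3 -m inch '[[0.4,[0,0,0],[0,0,0]],[1,[0,0,0],[0,0,0]],[1,[0,0,0],[0,0,0]],[1,[0,0,0],[0,0,0]],[1,[0,0,0],[0,0,0]],[1,[0,0,0],[0,0,0]],[1,[0,0,0],[0,0,0]]]' 60
python3 -m inch '[[1,[0,0,-0.3],[0,0,0]],[1,[0,0,-0.7],[0,0,0]],[1,[0,0,-1],[0,0,0]],[1,[0,0,-1],[0,0,0]]]'
python3 - <<'E'
from h import *
shot('wrist','w25')
go(.5999,-.2672,.17,184.25)
E
```

```text
t: 37.15
tcp_pos: [0.4554, 0.2706, 0.0082]
tool_rot: [-0.005, 1.0, 0.0, 0.0]
force: [-0.9, 0.2, 0.1]
finger_gap: 1.001
t: 37.85
tcp_pos: [0.4557, 0.2713, 0.0098]
tool_rot: [-0.005, 1.0, 0.0, 0.002]
force: [-0.5, -0.7, 7.2]
finger_gap: 0.631
t: 38.25
tcp_pos: [0.4574, 0.2722, 0.1123]
tool_rot: [-0.006, 1.0, 0.002, 0.005]
force: [0.6, 0.1, -1.8]
finger_gap: 0.631
now [0.456  0.2717 0.1103] yaw -179.4 shift [-1.383 -5.403 -0.599] turn az -0.0100
  shift in turned axes [-1.036 -5.48  -0.597]
```

View pics/w25.png

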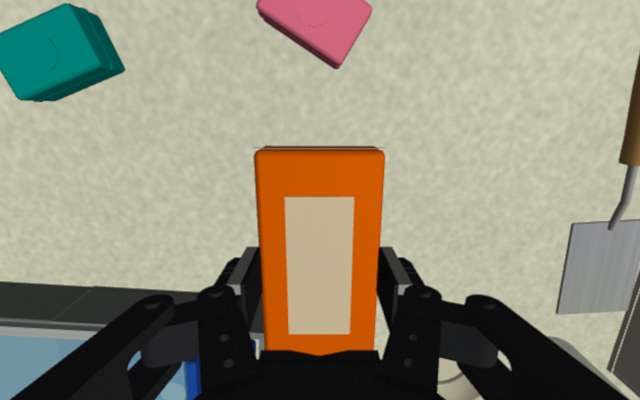

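```bash

python3 -m inch '[[1,[-0.05,-0.2,-0.4],[0,0,0]],[1,[-0.12,-0.5,-0.7],[0,0,0]],[1,[-0.23,-0.9,-0.7],[0,0,0]]]' 80 | tail -1
python3 -m inch '[[1,[-0.08,-0.3,0],[0,0,0]],[1,[-0.15,-0.6,0],[0,0,0]],[1,[-0.23,-0.9,0],[0,0,0]]]' | tail -1
python3 -m inch '[[1,[-0.08,-0.3,0],[0,0,0]],[1,[-0.15,-0.6,0],[0,0,0]],[1,[-0.23,-0.9,0],[0,0,0]]]' | tail -1
python3 -m inch '[[1,[-0.08,-0.3,0],[0,0,0]],[1,[-0.15,-0.6,0],[0,0,0]],[1,[-0.23,-0.9,0],[0,0,0]]]' | tail -1
python3 -m inch '[[1,[-0.08,-0.3,0],[0,0,-0.005]],[1,[-0.15,-0.6,0],[0,0,-0.01]],[1,[-0.23,-0.9,0],[0,0,-0.01]],[1,[-0.23,-0.9,0],[0,0,-0.01]],[1,[-0.23,-0.9,0],[0,0,-0.01]]]'
python3 - <<'E'
from h import *
shot('wrist','w26'); 
go(.5999,-.2672,.08,184.25)
E
```

```text
finger_gap: 0.623
finger_gap: 0.621
finger_gap: 0.618
finger_gap: 0.621
t: 40.0
tcp_pos: [0.5732, -0.1778, 0.1759]
tool_rot: [-0.036, 0.999, 0.001, -0.001]
force: [-1.0, 1.3, -0.9]
finger_gap: 0.623
now [ 0.573  -0.1769  0.1761] yaw -175.8 shift [-0.205 -0.923  0.958] turn az -0.0002
  shift in turned axes [-0.202 -0.921  0.961]
```

View pics/w26.png

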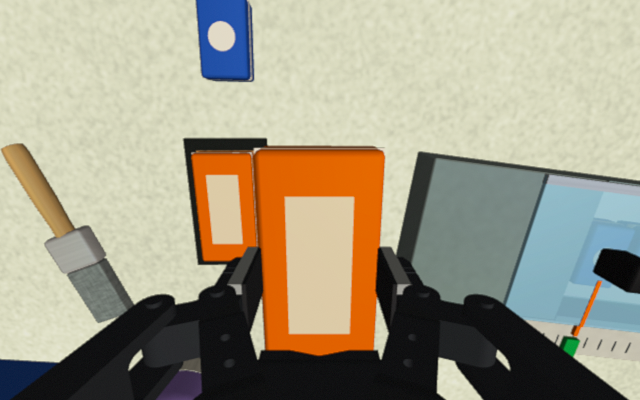

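```bash

python3 -m inch '[[1,[-0.07,-0.3,0.1],[0,0,0]],[1,[-0.14,-0.6,0.3],[0,0,0]],[1,[-0.2,-0.92,0.6],[0,0,0]],[1,[-0.2,-0.92,0.9],[0,0,0]],[1,[-0.2,-0.92,0.9],[0,0,0]],[1,[-0.2,-0.92,0.9],[0,0,0]]]'
python3 - <<'E'
from h import *
p,d,c=shot('wrist','w27'); P=cloud(d,c)
s=sense(); a,M=toolyaw(s)
o=masks(p)['orange']; o=max(comps(o,500),key=lambda a:a.sum()); Q=(P[o]-s['tcp_pos'])@M
zt=np.median(Q[:,2]); T=Q[abs(Q[:,2]-zt)<.003]; print('held top z tool',zt, T.min(0),T.max(0))
A=np.c_[T[:,:2],np.ones(len(T))]; print(np.linalg.lstsq(A,T[:,2],rcond=None)[0])
go(.5999,-.2672,.034,184.25)
E
```

```text
t: 40.65
tcp_pos: [0.6, -0.266, 0.0868]
tool_rot: [-0.037, 0.999, 0.001, -0.001]
force: [-0.5, -0.1, -0.4]
finger_gap: 0.625
held top z tool -0.007578493328056578 [-0.04687763 -0.02668751 -0.01024192] [ 0.05622383  0.02859362 -0.00463913]
[-0.00596507  0.00041331 -0.0074801 ]
now [ 0.6011 -0.2666  0.0882] yaw -175.7 shift [ 0.012 -0.005  0.542] turn az 0.0002
  shift in turned axes [ 0.012 -0.005  0.542]
```

View pics/w27.png

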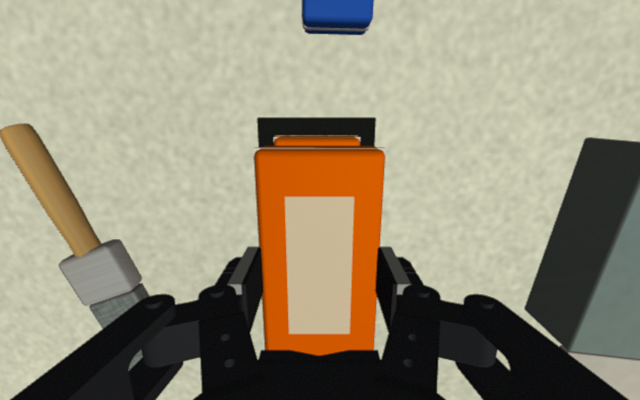

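```bash

python3 -m inch '[[1,[0,-0.005,0.15],[0,0,0]],[1,[0,-0.005,0.3],[0,0,0]],[1,[0,-0.005,0.4],[0,0,0]],[1,[0,-0.005,0.46],[0,0,0]],[1,[0,-0.005,0.48],[0,0,0]],[1,[0,-0.005,0.48],[0,0,0]],[1,[0,-0.005,0.48],[0,0,0]]]'
python3 -m inch '[[1,[0,0,0.02],[0,0,0]],[1,[0,0,0.02],[0,0,0]]]'
python3 -c "
from h import *
go(.6005,-.268,.036,184.25)"
```

```text
t: 41.4
tcp_pos: [0.6013, -0.2688, 0.0397]
tool_rot: [-0.037, 0.999, -0.0, 0.0]
force: [-0.2, 0.2, -0.5]
finger_gap: 0.618
t: 41.6
tcp_pos: [0.6011, -0.2686, 0.0376]
tool_rot: [-0.037, 0.999, -0.0, 0.0]
force: [-0.3, -0.5, -1.1]
finger_gap: 0.619
now [ 0.6011 -0.2686  0.0376] yaw -175.8 shift [0.005 0.007 0.016] turn az -0.0001
  shift in turned axes [0.005 0.007 0.016]
```

```bash

python3 -m inch '[[1,[0,0.005,0.01],[0,0,0]],[1,[0,0.005,0.02],[0,0,0]],[1,[0,0.005,0.02],[0,0,0]]]'
python3 -m inch '[[1,[0,0,0.01],[0,0,0]],[1,[0,0,0.01],[0,0,0]]]'
```

```text
t: 41.9
tcp_pos: [0.6008, -0.268, 0.0353]
tool_rot: [-0.037, 0.999, 0.0, -0.0]
force: [0.7, -0.2, -1.1]
finger_gap: 0.619
t: 42.1
tcp_pos: [0.6009, -0.268, 0.0343]
tool_rot: [-0.037, 0.999, 0.0, -0.0]
force: [-0.9, 0.4, -0.5]
finger_gap: 0.621
```

```bash

python3 -m inch '[[0.2,[0,0,0],[0,0,0]],[-0.2,[0,0,0],[0,0,0]],[-0.8,[0,0,0],[0,0,0]],[-0.8,[0,0,0],[0,0,0]],[-0.8,[0,0,-0.2],[0,0,0]],[-1,[0,0,-0.5],[0,0,0]],[-1,[0,0,-1],[0,0,0]],[-1,[0,0,-1],[0,0,0]],[-1,[0,0,-1],[0,0,0]]]'
python3 - <<'E'
from h import *
p,d,c=shot('wrist','w28'); blockscan(p,d,c,(("orange",.044),("blue",.032)))
go(.603,-.1,.25)
E
```

```text
t: 43.0
tcp_pos: [0.6019, -0.2686, 0.1366]
tool_rot: [-0.037, 0.999, -0.001, 0.002]
force: [-0.2, 0.1, -0.7]
finger_gap: 0.997
orange [321. 195.] [ 0.5998 -0.2678] 0.110 0.055 ang 4.0 z 0.043
blue [338.  22.] [ 0.469  -0.2651] 0.038 0.024 ang -86.3 z 0.031
blue [133. 391.] [ 0.8144 -0.4382] 0.035 0.004 ang 88.6 z 0.030
now [ 0.6008 -0.2679  0.1349] yaw -175.8 shift [-0.146  1.673 -1.152] turn az 0.0000
```

View pics/w28.png

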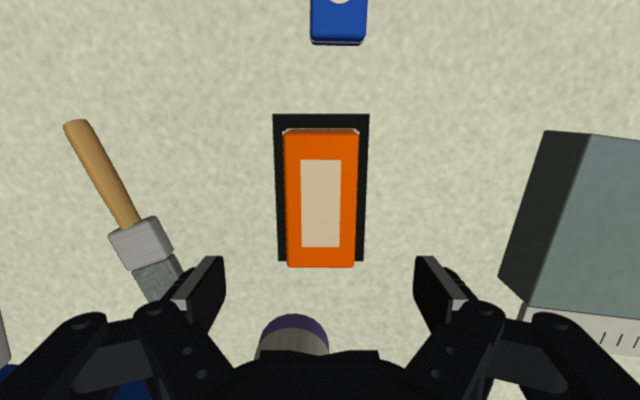

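The pile is square on the pad, its top at 43 mm and within 1 mm of the centre. I'll move clear for a last look at everything.

```bash

python3 -m inch '[[-1,[0,0,-0.5],[0,0,0]],[-1,[0,0.3,-0.9],[0,0,0]],[-1,[0,0.7,-1],[0,0,0]],[-1,[0,1,-1],[0,0,0]]]' >/dev/null
python3 -m inch '[[-1,[0,0.4,-0.3],[0,0,0]],[-1,[-0.1,0.9,-0.6],[0,0,0]],[-1,[-0.1,1,-0.6],[0,0,0]]]' >/dev/null
python3 -m inch '[[-1,[0,0.4,0],[0,0,0]],[-1,[-0.1,0.8,0],[0,0,0]],[-1,[-0.1,0.8,0],[0,0,0]],[-1,[-0.1,0.8,0],[0,0,0]],[-1,[-0.1,0.8,0],[0,0,0]]]'
python3 - <<'E'
from h import *
p,d,c=shot('wrist','w29'); markptr('w29'); blockscan(p,d,c,(("blue",.04),("orange",.044)))
p,d,c=shot('scene','s5'); blockscan(p,d,c,(("blue",.032),("orange",.044),("orange",.02)),mn=40)
p,d,c=shot('side','d5'); blockscan(p,d,c,(("blue",.032),("orange",.044),("orange",.02)),mn=40)
E
```

```text
t: 44.25
tcp_pos: [0.5998, 0.0117, 0.293]
tool_rot: [-0.036, 0.999, -0.0, -0.001]
force: [0.0, -0.2, 0.5]
finger_gap: 1.003
mark 134 [0.0854 0.0083] [0.1046 0.0211] [0.095  0.0147]
pointer 58 [ 0.05   -0.3528] [0.0807 0.0178] [ 0.0651 -0.0159]
blue [459. 195.] [0.6191 0.1935] 0.063 0.039 ang -3.9 z 0.039
blue [  9. 301.] [ 0.8289 -0.4215] 0.034 0.010 ang 15.4 z 0.040
orange [105. 151.] [ 0.5991 -0.2676] 0.108 0.056 ang 4.1 z 0.043
blue [380. 212.] [0.6257 0.1948] 0.062 0.037 ang -2.9 z 0.035
blue [216. 225.] [ 0.4544 -0.2684] 0.064 0.036 ang 1.8 z 0.029
blue [156. 369.] [ 0.907  -0.4741] 0.103 0.005 ang -90.0 z 0.032
orange [232. 257.] [ 0.6035 -0.2677] 0.107 0.054 ang 4.0 z 0.042
blue [379. 178.] [ 0.4437 -0.26  ] 0.058 0.033 ang 2.0 z 0.030
blue [277. 232.] [0.617  0.1791] 0.063 0.042 ang -5.9 z 0.036
orange [340. 170.] [ 0.5959 -0.2622] 0.102 0.055 ang 2.8 z 0.043
orange [340. 170.] [ 0.5965 -0.2414] 0.105 0.014 ang 5.0 z 0.021
```

View pics/w29.png

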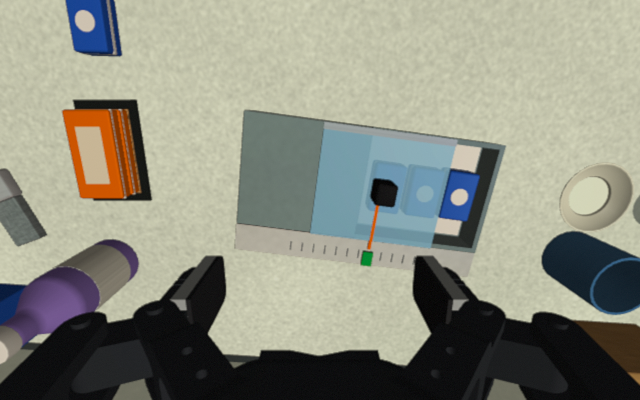

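View pics/s5.png

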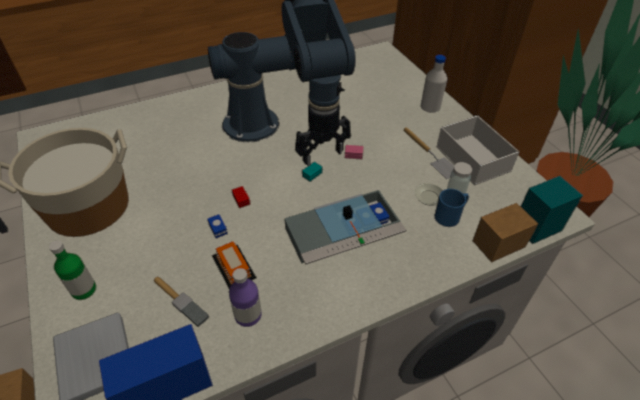

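View pics/d5.png

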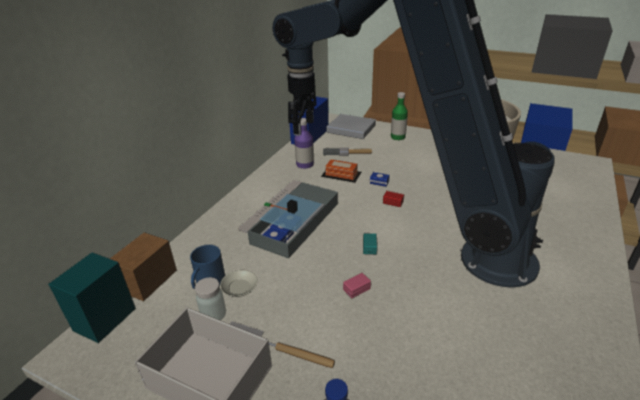

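In the last pictures the pointer tip (369,249) meets the mark (366,258) and three blocks show in the well. The two-case pile is square on the pad at (105,151), the spare block is on the worktop at (90,25), and no case is left elsewhere. The last pointer average was spoilt because the mask also picked up the orange pile. The clean reading after release (0.4 mm) and the picture agree. Handing in.

```bash
python3 -c "
from station import sign_off, sense
print(sense()['t']); print(sign_off())"
```

```text
44.4
the job is handed in; nothing more can be done
None
```

I handed the job in at 44.4 s of the 208 s allowed; the hand-in gave no verdict, so what follows rests on my own checks.

**What I did:**
- I slid the shutter open against its stop.
- I laid three wash blocks side by side in the well.
- I slid the shutter back so its pointer was on the green mark.
- I stacked both orange cases on the cork panel; the views showed only two.

**Last checks:**
- **Blocks:** the tops of the three in the well are about 39–40 mm high, below the 50 mm rim. The fourth block is still on the worktop where it started.
- **Pointer:** it measured about 0.4 mm from the mark's middle after I let go of the shutter. In the last view my colour mask also caught the orange cases, so that average was useless. For that view I relied on the picture, which shows the pointer on the mark.
- **Cases:** the pile is flat and within about 1 mm and 0.3° of the pad in the wrist camera view. The scene and side cameras put it 3–7 mm off centre. I trusted the wrist view because it is the closer one.
- **Other things:** none of the other items looks moved in the pictures. The gripper is open and clear of everything.

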